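Weigh out ballast plates on the spring balance

TASK

Weigh out ballast for the tall planter: slip the slotted steel plates over the upright blade of the spring balance, flat on the pan and on one another, until the pan's pointer rests within the dark band on the post; leave the plates that are not needed lying on the sill. Set them on gently - no dropping them, and never bear the pan right down to its stop - and leave everything else on the sill where it is.

Things in the scene. Friction and masses are not known exactly. Their poses are not given: they have to be found in the camera images.
- scale: Spring balance fixed to the sill: grey base 120 x 120 x 36 mm, origin at the centre of its underside, z up, its front looks along -x. A white post, 16 x 8 mm and 125 mm high, stands 88 mm from the axis on the +y side. The pan rides on a steel stem above the base.
- pan: Round flat aluminium pan, 100 mm across, 6 mm thick; origin at the centre of its top face, z up, axes parallel to scale's. It moves straight up and down only, on a spring of about 180 N/m (5.5 mm per N); empty, its top is 107 to 117 mm above the sill; at its bottom stop it is at 66 mm. A flat blade rises from its centre. A plate over the blade rests flat on the pan (or on the plates below it).
- blade_top (a point): Top centre of the blade, 42 mm above the pan; axes are the PAN's, not the blade's. Steel blade 28 mm long, 5 thick, 42 high, swivel held by friction (0.12 Nm). Its length lies 0.1 to 1.7 rad anticlockwise from the pan's x: not reported, so look, or turn a lightly pressing plate on its top until it drops over and the pan springs up. A plate passes within about 0.1 rad (or a half turn on) and 1.5 mm of centre.
- pointer (a point): Tip of the small dark pointer on the pan's +y edge, 74 mm from the pan's axis and 3 mm below the pan's top face; it sinks with the pan.
- band (a point): Centre of the dark band on the post, on the side facing the pan. The band is 13 mm tall (6.5 mm above and below this point), and the pointer travels up and down in front of it.
- plate1_mid (a point): Dark steel ballast plate, one of four alike: 64 x 40 x 10 mm, about 185 g (10 per cent more or less), with a slot 32.5 x 8 mm right through its middle, lying flat on the sill at the start. One plate lowers the pan by about 10 mm; two or three are needed; origin at its centre half-way up (5 mm above its underside), x along its length and along its slot, y across, z up. Grasp it across its 40 mm width.
- plate2_mid (a point): Dark steel ballast plate, one of four alike: 64 x 40 x 10 mm, about 185 g (10 per cent more or less), with a slot 32.5 x 8 mm right through its middle, lying flat on the sill at the start. One plate lowers the pan by about 10 mm; two or three are needed; origin at its centre half-way up (5 mm above its underside), x along its length and along its slot, y across, z up. Grasp it across its 40 mm width.
- plate3_mid (a point): Dark steel ballast plate, one of four alike: 64 x 40 x 10 mm, about 185 g (10 per cent more or less), with a slot 32.5 x 8 mm right through its middle, lying flat on the sill at the start. One plate lowers the pan by about 10 mm; two or three are needed; origin at its centre half-way up (5 mm above its underside), x along its length and along its slot, y across, z up. Grasp it across its 40 mm width.
- plate4_mid (a point): Dark steel ballast plate, one of four alike: 64 x 40 x 10 mm, about 185 g (10 per cent more or less), with a slot 32.5 x 8 mm right through its middle, lying flat on the sill at the start. One plate lowers the pan by about 10 mm; two or three are needed; origin at its centre half-way up (5 mm above its underside), x along its length and along its slot, y across, z up. Grasp it across its 40 mm width.
- planter: Bystander: two-tier grey plastic planter, 182 mm across, 190 mm high; origin under its centre.
- jar: Bystander: glass jar with clamp lid, 84 mm across, 118 mm high; origin under its centre.
- mug: Bystander: blue enamel mug, 80 mm across, 80 mm high, handle at its +y; origin under its centre.
- trowel: Bystander: stainless trowel lying along its x, 105 mm of wooden handle to -x and 185 mm of neck and blade to +x, 60 mm wide, up to 24 mm high.
- marker: Bystander: bamboo plant marker lying flat along its x, 170 x 16 x 5 mm; origin under its middle.
- clay_pot: Bystander: terracotta pot, 90 mm across, 75 mm high; origin under its centre.
Things that resemble listed ones, but are neither listed nor needed, are in the scene too. Leave any turquoise look-alike of the part that bears plate4_mid alone. What is shaped like the part that bears plate2_mid but blue or orange is not meant.

How it is judged:
On the way:
1. a first plate lies flat on the pan with the blade through its slot (((horizontal distance between plate1_mid and pan below 0.005 m and angle between plate1_mid's own z axis and vertical below 0.08 rad and z of plate1_mid in the frame of pan below 0.0075 m) or (horizontal distance between plate2_mid and pan below 0.005 m and angle between plate2_mid's own z axis and vertical below 0.08 rad and z of plate2_mid in the frame of pan below 0.0075 m) or (horizontal distance between plate3_mid and pan below 0.005 m and angle between plate3_mid's own z axis and vertical below 0.08 rad and z of plate3_mid in the frame of pan below 0.0075 m) or (horizontal distance between plate4_mid and pan below 0.005 m and angle between plate4_mid's own z axis and vertical below 0.08 rad and z of plate4_mid in the frame of pan below 0.0075 m))), for 0.2 s.
At the end, for the whole second after the job is handed in: The pointer rests in the dark band (within 7.5 mm of its centre), the pan at rest; each plate is either over the blade (within 5 mm of the pan's axis, flat within 0.08 rad, centre under 38 mm above the pan) or flat on the sill, over 100 mm from the pan's axis (z of pointer in the frame of band between -0.0075 and 0.0075 m and linear speed of pan below 0.01 m/s and ((horizontal distance between plate1_mid and pan below 0.005 m and angle between plate1_mid's own z axis and vertical below 0.08 rad and z of plate1_mid in the frame of pan below 0.038 m) or (height (world z) of plate1_mid below 0.012 m and angle between plate1_mid's own z axis and vertical below 0.1 rad and horizontal distance between plate1_mid and pan above 0.1 m)) and ((horizontal distance between plate2_mid and pan below 0.005 m and angle between plate2_mid's own z axis and vertical below 0.08 rad and z of plate2_mid in the frame of pan below 0.038 m) or (height (world z) of plate2_mid below 0.012 m and angle between plate2_mid's own z axis and vertical below 0.1 rad and horizontal distance between plate2_mid and pan above 0.1 m)) and ((horizontal distance between plate3_mid and pan below 0.005 m and angle between plate3_mid's own z axis and vertical below 0.08 rad and z of plate3_mid in the frame of pan below 0.038 m) or (height (world z) of plate3_mid below 0.012 m and angle between plate3_mid's own z axis and vertical below 0.1 rad and horizontal distance between plate3_mid and pan above 0.1 m)) and ((horizontal distance between plate4_mid and pan below 0.005 m and angle between plate4_mid's own z axis and vertical below 0.08 rad and z of plate4_mid in the frame of pan below 0.038 m) or (height (world z) of plate4_mid below 0.012 m and angle between plate4_mid's own z axis and vertical below 0.1 rad and horizontal distance between plate4_mid and pan above 0.1 m))); the robot touches nothing.
It fails at once if the pan borne down to (within 2 mm of) its bottom stop (z of pointer in the frame of band below -0.017 m).
It fails at once if more than 15 N on the pan and blade (hard push, or a plate dropped on) (contact force between pan and anything else above 15 N).
It fails at once if a bystander moved by more than 25 mm (distance of any of planter, jar, mug, trowel, marker, clay_pot from where it was at the start of the episode above 0.025 m).
It also fails if it takes over 72 s, if anything falls off the work surface, if the arm or the gripper's body presses on something with over 40 N, if the wrist force passes 120 N, or if a joint passes its speed limit or range.

ROBOT

A 7-joint arm with a two-finger parallel gripper is mounted at the origin on the work surface. World frame = base frame: x ahead of the robot, y to its left, z up, the work surface at z = 0. Lengths are in m, angles in rad, forces in N, time in s.
With the tool pointing down it reaches from about 0.425 to 0.825 m from the base axis. Payload 3.6 kg.
Tool frame: the origin (TCP) lies on the centre line of the jaws, within the pads' length; the fingertips stand 11 mm ahead of it and the grasp point (between the pads) lies 8 mm behind it (env.tip_reach is the distance from the TCP to the fingertips, in m); z points along the fingers, y is the line along which they close (so a half turn about z gives the same grasp; the last joint's range is limited). The gripper opens to 85 mm and grips with 20 to 120 N. Pads are 22 mm wide; open, the fingers measure 114 mm over their backs; the gripper's body (76 mm by 85 mm) begins 54 mm behind the grasp point. The pads swing forward as they close: fully open they stand 13 mm farther back than shut.
Start: joints at [-1.175, 0.615, -0.013, 1.423, 0.008, 1.103, -0.04], TCP at [0.266, 0.593, 0.216] pointing down, gripper open.
Joint ranges: [-3.12, 3.12], [-0.3, 2.06], [-1.34, 1.32], [0.26, 2.42], [-1.36, 4.5], [0.01, 1.98], [-2.84, 2.84]. Speed limits (rad/s): [2.79, 2.79, 3.14, 3.14, 3.14, 3.14, 3.14].

INTERFACE

Orientations are given as a unit quaternion [x, y, z, w].
In Python, from plant import env gives the robot as it stands.
- The arm moves only by the shell command python3 -m handwheel 'ROWS' [FORCE]. ROWS is JSON, a list that holds one entry, the list of rows, each a list of 7 numbers: the shift along the tool's x, y, z scaled (see below), then the turn, a rotation vector about the tool's x, y, z scaled (see below), then the opening in per cent of the stroke, from 0 (shut) to 100 (fully open). A call has 1 to 5 rows; each row shifts and turns the commanded pose from where the row before left it, along the tool's axes as they then stand; what a row does not reach is not made up. The controller multiplies each number of a shift by 40 cm and each number of a turn by 180 degrees. A row lasts 1/10 s, in which the tool goes at most 50 mm and 8.59 degrees, less where a joint would pass 70% of its speed; a pose out of reach is approached as far as the arm can. A call with a number of a shift or a turn outside -1 to 1 is refused whole. A call with a gripper value outside its range is refused whole. The fingers move at their own pace and stop on an object; FORCE is the grip in N (left out, the last holds). Time passes only in rows, so rows that do not move let the fingers close. It gives the time, the measured TCP pose, the force, the opening and the grip force at its end, in the units of the state.
- env.get_state(): the state, without advancing time (a new reading comes with each control period).
- env.camera(name): name is "scene" or "top"; returns a dict with "pixels" (384x512x3 uint8, red, green, blue), "mtx" (3x3 intrinsics, pixels), "k1" (the pictures are not rectified: a ray, as slopes to the right and down, at radius r is drawn at 1 + k1 r^2 times it, then the intrinsics apply), "extrinsics" (4x4, takes a point from world to camera coordinates). Camera axes: x right, y up, looking along -z (the intrinsics and any distortion apply to the point x, -y, -z); pixel columns grow to the right and rows downward; lengths in m; the calibration is good to about 2 mm. A picture is of the moment at which its call begins. There is no depth.
- env.job_done(): hands the job in; it is judged then, once.
The state is a dict: "time": time; "qpos": joint angles; "dq": joint speeds; "joint_torque": joint torques, N m; "position": TCP position; "orientation": TCP orientation; "wrist_force": force on the tool from outside, world axes, zero at the start; "torque": the same for the moment, N m; "grip_width": finger opening in m; "grasp_force": force on a finger pad.
Only numpy, scipy, OpenCV 4.12 (cv2) and the standard library are available. Lean on these libraries where they do the work, as an engineer would, in place of code of your own. Each camera call takes 0.05 s, during which the arm holds its last target. There are 200 camera calls.

## Working session

There is one attempt and no reset: what is moved stays moved. The work goes in short steps, Python scripts to look and compute and a shell command to move; the robot and the scene stay as the last step left them, time stands still between calls to the robot, and variables do not carry over. Pictures are saved under pics/ and viewed, at most 10 in all, crops included, and the job is handed in when it is done.

```bash
ls; mkdir -p pics
cat > h.py <<'E'
import numpy as np,cv2
from plant import env
from scipy.spatial.transform import Rotation as R
def snap(n,f):
    c=env.camera(n); cv2.imwrite('pics/'+f+'.png',c['pixels'][:,:,::-1]); np.save('pics/'+f+'.npy',c,allow_pickle=True); return c
def load(f): return np.load('pics/'+f+'.npy',allow_pickle=True).item()
def proj(c,p):
    q=c['extrinsics']@np.r_[p,1]; s=np.array([q[0],-q[1]])/-q[2]; s=s*(1+c['k1']*(s@s)); return (c['mtx']@np.r_[s,1])[:2]
def ray(c,u,v):
    d=np.linalg.solve(c['mtx'],[u,v,1])[:2]; s=d.copy()
    for _ in range(30): s=d/(1+c['k1']*(s@s))
    E=c['extrinsics']; Rm=E[:3,:3]; o=-Rm.T@E[:3,3]; return o,Rm.T@np.array([s[0],-s[1],-1])
def at(c,u,v,z):
    o,d=ray(c,u,v); return o+d*(z-o[2])/d[2]
def crop(f,x0,y0,x1,y1,k,g):
    im=cv2.imread('pics/'+f+'.png')[y0:y1,x0:x1]; cv2.imwrite('pics/'+g+'.png',cv2.resize(im,None,fx=k,fy=k,interpolation=cv2.INTER_CUBIC))
E
python3 - <<'E'
from h import *
a=snap('top','t0');b=snap('scene','s0')
i=np.vstack([cv2.imread('pics/t0.png'),cv2.imread('pics/s0.png')])
cv2.imwrite('pics/t0b.png',cv2.resize(cv2.imread('pics/t0.png'),(800,600),interpolation=cv2.INTER_CUBIC))
cv2.imwrite('pics/s0b.png',cv2.resize(cv2.imread('pics/s0.png'),(800,600),interpolation=cv2.INTER_CUBIC))
for c in(a,b): print(c['mtx'],c['k1'],c['extrinsics'])
print(env.get_state())
E
```

```text
pics
[[371.2946229    0.         256.5085398 ]
 [  0.         371.2946229  194.16840447]
 [  0.           0.           1.        ]] -0.0075405956613557755 [[ 0.01317851 -0.99964885  0.02298934 -0.01017145]
 [ 0.99031947  0.01622584  0.13785526 -0.59575104]
 [-0.13817988  0.02095007  0.99018555 -1.10314544]
 [ 0.          0.          0.          1.        ]]
[[457.60903239   0.         256.36881577]
 [  0.         457.60903239 193.69314066]
 [  0.           0.           1.        ]] 0.022562044101157308 [[-0.79793137  0.60273905 -0.00334129  0.46884816]
 [-0.48785793 -0.64257154  0.59084385  0.21730544]
 [ 0.35397764  0.47308292  0.80677902 -1.92037537]
 [ 0.          0.          0.          1.        ]]
{'time': 0.1, 'qpos': array([-1.17545424,  0.61586177, -0.01258881,  1.42476935,  0.00812496,
        1.10340843, -0.04035607]), 'dq': array([-0.00013487, -0.00196628,  0.00035629, -0.00414489, -0.00130358,
       -0.00141237, -0.00016903]), 'joint_torque': array([ 9.05138149e-04, -4.70387363e+01,  2.60111131e-01, -1.71572185e+01,
        1.00512386e-02,  5.93836579e-03, -1.11378461e-05]), 'position': array([0.26584494, 0.5923387 , 0.21501846]), 'orientation': array([ 2.09312426e-01,  9.77848083e-01, -1.17837413e-03, -2.16709245e-04]), 'wrist_force': array([-0.23935606,  0.11042286, -0.11220816]), 'torque': array([-0.0300059 , -0.01996575, -0.02014577]), 'grasp_force': 0.0, 'grip_width': 0.08566137110636138}
```

View pics/t0b.png

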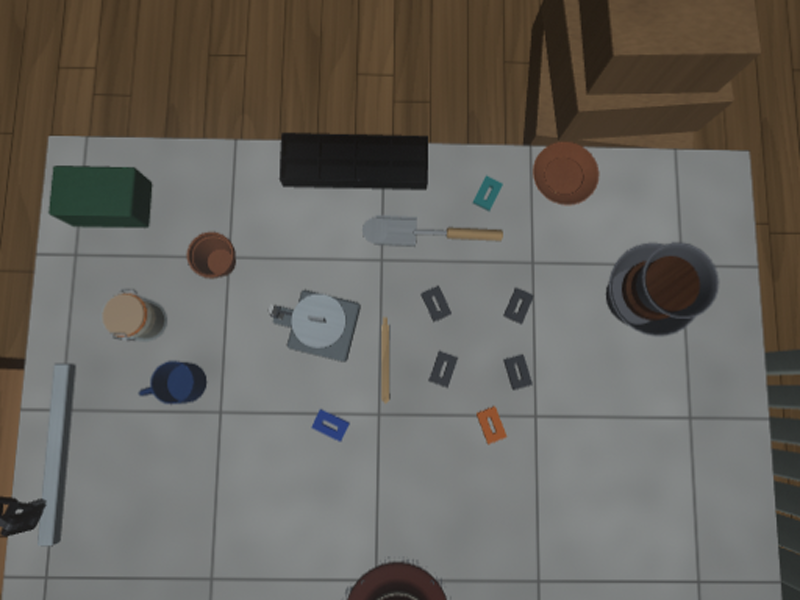

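View pics/s0b.png

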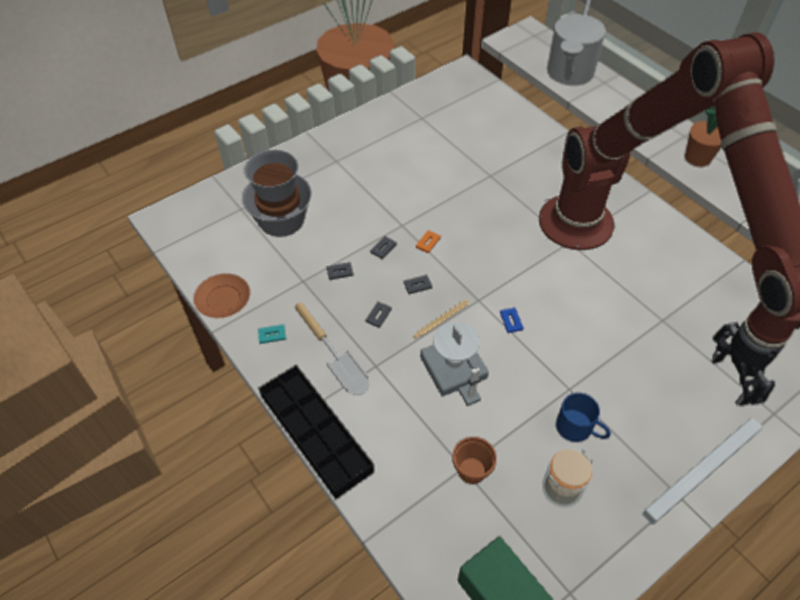

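The top view shows the four dark plates at (436,303), (518,305), (443,369) and (517,372) in the 800-wide picture. The look-alikes are turquoise (487,193), orange (491,425) and blue (331,426). Only the four dark steel ones fit the description. The scale is at (320,322), with its post to the left (+y). I'll confirm this in one enlarged crop.

Run:
```python
from h import *
crop('t0',168,170,348,270,4.44,'c1')
crop('s0',255,195,325,265,8,'c2')
```

```text
(no output)
```

View pics/c1.png

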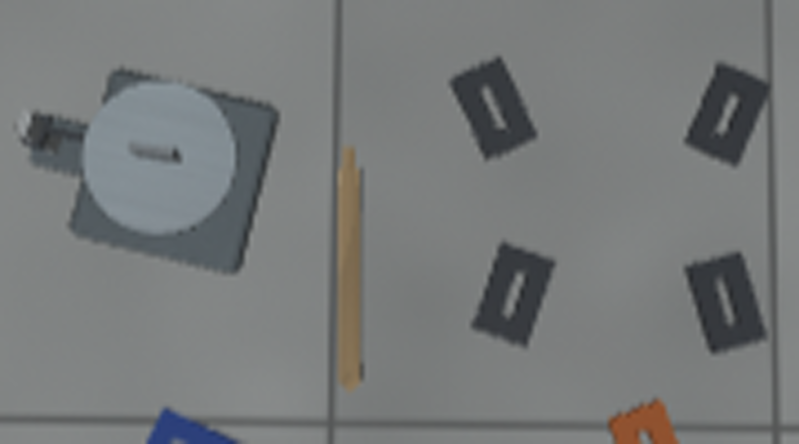

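View pics/c2.png

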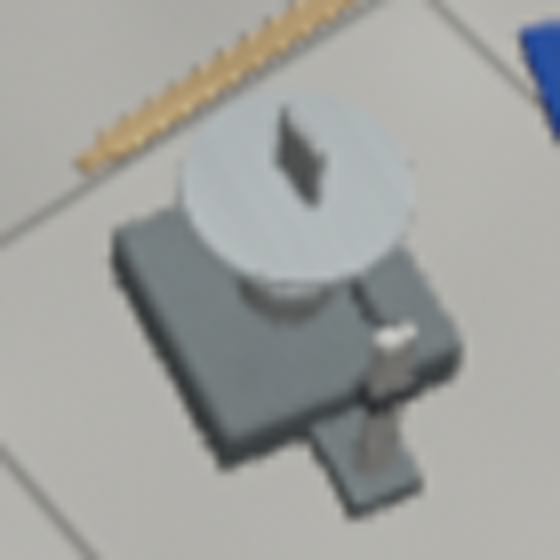

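Both views confirm it: four dark plates, and the pan's blade lies roughly along image-horizontal (top view crop (130,150) to (180,156)). Next I'll compute poses.

```bash
cat >> h.py <<'E'
def c1px(X,Y,k=4.44,x0=168,y0=170): return (X+.5)/k-.5+x0,(Y+.5)/k-.5+y0
def plates(c,z=0.010,thr=75,roi=(260,170,350,260)):
    im=c['pixels'].astype(int); x0,y0,x1,y1=roi; s=im[y0:y1,x0:x1]
    g=s.max(2).astype(np.uint8); K=6
    G=cv2.resize(g,None,fx=K,fy=K,interpolation=cv2.INTER_CUBIC)
    m=(G<thr).astype(np.uint8); cs,_=cv2.findContours(m,cv2.RETR_EXTERNAL,cv2.CHAIN_APPROX_NONE); out=[]
    for q in cs:
        if cv2.contourArea(q)<150*K*K: continue
        b=cv2.boxPoints(cv2.minAreaRect(q)); W=np.array([at(c,(u+.5)/K-.5+x0,(v+.5)/K-.5+y0,z)[:2] for u,v in b])
        e=[W[1]-W[0],W[2]-W[1]]; l=[np.linalg.norm(x) for x in e]; d=e[int(np.argmax(l))]
        out.append((W.mean(0).round(4),round(np.arctan2(d[1],d[0])%np.pi,3),np.round(sorted(l),4)))
    return out
E
python3 - <<'E'
from h import *
a=load('t0');b=load('s0')
for p in plates(a): print(p)
L,Rr,T,B=[at(a,*c1px(*p),0.112)[:2] for p in((82,158),(236,158),(159,82),(159,236))]
print('pan',L,Rr,T,B,(L+Rr)/2,(T+B)/2)
P=np.vstack([at(a,*c1px(*p),0.036)[:2] for p in((279,106),(238,272),(70,230),(112,70))]);print('base corners',P,P.mean(0))
# blade top ends
for z in(.149,.154,.159):
  e=[at(a,*c1px(*p),z)[:2] for p in((130,146),(179,155))]
  f=[at(b,(X+.5)/8-.5+255,(Y+.5)/8-.5+195,z)[:2] for X,Y in((285,107),(325,155))]
  print(z,e,f)
  for e in(e,f): d=e[0]-e[1]; print(np.linalg.norm(d),np.arctan2(d[1],d[0]),(e[0]+e[1])/2)
s=env.get_state(); print(R.from_quat(s['orientation']).as_matrix().round(3))
E
```

```text
(array([ 0.4668, -0.2368]), np.float64(0.276), array([0.0413, 0.0624]))
(array([ 0.4703, -0.087 ]), np.float64(2.818), array([0.0397, 0.0626]))
(array([ 0.6007, -0.2409]), np.float64(2.733), array([0.0418, 0.0645]))
(array([ 0.6023, -0.0721]), np.float64(0.434), array([0.0404, 0.0628]))
pan [0.55075119 0.20163212] [0.55231488 0.10238491] [0.60121736 0.15368596] [0.50119166 0.1504065 ] [0.55153304 0.15200852] [0.55120451 0.15204623]
base corners [[0.5973962  0.07915562]
 [0.48184269 0.10464639]
 [0.50895063 0.22071061]
 [0.62082948 0.19601568]] [0.55225475 0.15013208]
0.149 [array([0.55481292, 0.16584465]), array([0.54964687, 0.13516284])] [array([0.5462166 , 0.13521238]), array([0.54840332, 0.16403111])]
0.031113686901313442 1.403985880487309 [0.55222989 0.15050375]
0.028901565210195462 -1.646529778214477 [0.54730996 0.14962175]
0.154 [array([0.55424194, 0.16514641]), array([0.54910108, 0.13461417])] [array([0.54862602, 0.13768718]), array([0.55080416, 0.16639275])]
0.03096201343014361 1.4039858804873104 [0.55167151 0.14988029]
0.0287880914865188 -1.646529778214477 [0.54971509 0.15203996]
0.159 [array([0.55367097, 0.16444817]), array([0.54855528, 0.13406549])] [array([0.55103545, 0.14016197]), array([0.553205 , 0.1687544])]
0.030810339958973792 1.4039858804873082 [0.55111313 0.14925683]
0.028674617762842136 -1.6465297782144772 [0.55212022 0.15445818]
[[-0.912  0.409 -0.001]
 [ 0.409  0.912 -0.002]
 [-0.    -0.002 -1.   ]]
```

```bash
cat >> h.py <<'E'
def box(cx,cy,z0,z1,a,l,w):
    u=np.array([np.cos(a),np.sin(a)]);n=np.array([-u[1],u[0]])
    return np.array([[*(np.array([cx,cy])+s*l/2*u+t*w/2*n),z] for z in(z0,z1) for s in(-1,1) for t in(-1,1)])
def mask(c,pts,roi,K=8):
    x0,y0,x1,y1=roi; m=np.zeros(((y1-y0)*K,(x1-x0)*K),np.uint8)
    p=np.array([proj(c,q) for q in pts]); p=((p-[x0,y0]+.5)*K-.5)*16
    cv2.fillConvexPoly(m,cv2.convexHull(p.round().astype(np.int32)),255,shift=4)
    return cv2.resize(m,(x1-x0,y1-y0),interpolation=cv2.INTER_AREA)/255.
E
python3 - <<'E'
from h import *
from scipy.optimize import minimize
print(env.tip_reach)
for f,roi in(('s0',(284,203,300,225)),('t0',(192,196,214,212))):
    c=load(f); I=c['pixels'].astype(float).mean(2)[roi[1]:roi[3],roi[0]:roi[2]]
    print(I.round().astype(int))
    if f=='t0': continue
    best=None
    for a0 in(1.25,1.35,1.45,1.55):
        def cost(p):
            m=mask(c,box(p[0],p[1],.112,.154,p[2],.028,.005),roi); A=np.c_[m.ravel(),np.ones(m.size)]
            x,_,_,_=np.linalg.lstsq(A,I.ravel(),rcond=None); return ((A@x-I.ravel())**2).mean()
        r=minimize(cost,[.551,.151,a0],method='Nelder-Mead',options=dict(initial_simplex=[[.551,.151,a0],[.554,.151,a0],[.551,.154,a0],[.551,.151,a0+.1]],xatol=1e-4,fatol=1e-3))
        print(a0,r.x,r.fun)
E
```

```text
0.011
[[147 143 132 135 133 144 158 172 176 177 177 177 177 177 177 178]
 [159 130 137 133 152 168 174 177 177 177 177 177 177 177 177 177]
 [135 132 145 161 173 176 177 177 177 177 177 177 177 177 178 178]
 [135 152 167 172 177 176 178 177 177 177 177 176 177 177 177 178]
 [161 172 176 177 177 177 175 174 177 176 177 176 175 177 178 177]
 [175 177 177 177 178 172 147 165 178 177 177 177 176 176 178 178]
 [178 178 177 178 178 169 119 160 173 178 177 178 178 177 178 179]
 [179 178 177 177 176 156 102 138 164 173 178 178 178 177 177 179]
 [178 179 179 179 176 153  91 103 139 164 174 179 179 179 178 179]
 [179 179 179 179 176 153  89  82 104 140 167 180 179 178 178 178]
 [179 178 180 181 176 139  85  79  85 113 160 173 180 180 179 178]
 [179 179 180 182 177 134  84  79  81  91 123 145 179 180 179 179]
 [180 179 179 181 178 138  89  80  80  82  98 134 180 181 180 180]
 [180 180 180 180 181 171 130  86  79  81 100 147 180 181 180 181]
 [180 181 180 180 182 182 168 113  80  81 108 162 181 181 181 181]
 [179 181 181 180 181 183 180 150  92  80 110 165 183 181 181 181]
 [179 180 182 182 181 
[... 1405 characters left out ...]
3 110 111 113 112  58 112 142
  142 142 141 140]
 [140 140 140 140 141 142 132 115 116 108 101 102  96  95  95  65  89 140
  141 141 141 141]
 [141 142 141 142 141 141 140 141 141 141 133 132 123 115 116 105 103 140
  140 140 140 139]
 [142 141 142 142 143 142 142 141 141 140 141 140 140 140 141 142 142 141
  140 140 140 139]
 [141 141 141 141 141 142 142 143 142 142 141 141 141 140 140 139 139 140
  140 140 141 140]
 [141 141 141 141 141 142 141 142 142 142 142 142 142 141 141 139 140 139
  138 138 139 139]
 [141 141 142 142 142 141 141 141 141 141 141 141 141 141 141 141 141 140
  140 140 140 139]
 [141 142 142 143 142 142 141 142 141 141 140 140 141 140 140 140 140 140
  140 140 140 139]]
```

```bash
cat >> h.py <<'E'
def plan(x,y,z,yd,n,g,s=None):
    """rows from the measured pose: straight line, level tool, y axis heading yd (mod pi)"""
    s=s or env.get_state(); p=np.array(s['position']); M=R.from_quat(s['orientation'])
    Y=M.as_matrix()[:,1]; h=np.arctan2(Y[1],Y[0]); d=(yd-h+np.pi/2)%np.pi-np.pi/2
    T=R.from_matrix(np.c_[[np.sin(h+d),-np.cos(h+d),0],[np.cos(h+d),np.sin(h+d),0],[0,0,-1]])
    rv=(M.inv()*T).as_rotvec(); D=(np.array([x,y,z])-p)/n; r=[]
    for i in range(n):
        sh=M.inv().apply(D)/.4; r.append([*sh.round(4).tolist(),*(rv/n/np.pi).round(4).tolist(),g]); M=M*R.from_rotvec(rv/n)
    print('heading',round(h,3),'turn',round(d,3))
    for i in range(0,n,5): print(str(r[i:i+5]).replace(' ',''))
def st():
    s=env.get_state(); Y=R.from_quat(s['orientation']).as_matrix(); print('t',round(s['time'],2),'p',s['position'].round(4),'h',round(np.arctan2(Y[1,1],Y[0,1]),3),'tilt',Y[:2,2].round(4),'F',s['wrist_force'].round(2),'w',round(s['grip_width'],4),'g',round(s['grasp_force'],1),'q7',s['qpos'][6].round(2))
E
python3 -c "
from h import *
plan(.4703,-.087,.12,1.247,16,100)"
```

```text
Traceback (most recent call last):
  File "h.py", line 41, in plan
    T=R.from_matrix(np.c_[[np.sin(h+d),-np.cos(h+d),0],[np.cos(h+d),np.sin(h+d),0],[0,0,-1]])
  File "scipy/spatial/transform/_rotation.pyx", line 1143, in scipy.spatial.transform._rotation.Rotation.from_matrix
ValueError: Non-positive determinant (left-handed or null coordinate frame) in rotation matrix 0: [[ 0.94803438  0.31816789  0.        ]
 [-0.31816789  0.94803438  0.        ]
 [ 0.          0.         -1.        ]].
```

```bash
sed -i 's/\[np.sin(h+d),-np.cos(h+d),0\]/[-np.sin(h+d),np.cos(h+d),0]/' h.py; python3 -c "
from h import *
plan(.4703,-.087,.12,1.247,16,100)"
```

```text
heading 1.149 turn 0.098
[[-0.0726,-0.0837,0.0151,-0.0,-0.0,-0.0019,100],[-0.0721,-0.0842,0.015,-0.0,-0.0,-0.0019,100],[-0.0716,-0.0846,0.015,-0.0,-0.0,-0.0019,100],[-0.071,-0.0851,0.015,-0.0,-0.0,-0.0019,100],[-0.0705,-0.0855,0.015,-0.0,-0.0,-0.0019,100]]
[[-0.07,-0.0859,0.015,-0.0,-0.0,-0.0019,100],[-0.0695,-0.0864,0.015,-0.0,-0.0,-0.0019,100],[-0.0689,-0.0868,0.015,-0.0,-0.0,-0.0019,100],[-0.0684,-0.0872,0.015,-0.0,-0.0,-0.0019,100],[-0.0679,-0.0876,0.0149,-0.0,-0.0,-0.0019,100]]
[[-0.0673,-0.088,0.0149,-0.0,-0.0,-0.0019,100],[-0.0668,-0.0885,0.0149,-0.0,-0.0,-0.0019,100],[-0.0663,-0.0889,0.0149,-0.0,-0.0,-0.0019,100],[-0.0657,-0.0893,0.0149,-0.0,-0.0,-0.0019,100],[-0.0652,-0.0897,0.0149,-0.0,-0.0,-0.0019,100]]
[[-0.0646,-0.0901,0.0149,-0.0,-0.0,-0.0019,100]]
```

```bash
python3 -m handwheel '[[[-0.072,-0.084,0.015,0,0,-0.002,100],[-0.072,-0.084,0.015,0,0,-0.002,100],[-0.072,-0.085,0.015,0,0,-0.002,100],[-0.071,-0.085,0.015,0,0,-0.002,100],[-0.07,-0.086,0.015,0,0,-0.002,100]]]' 60
python3 -m handwheel '[[[-0.07,-0.086,0.015,0,0,-0.002,100],[-0.07,-0.086,0.015,0,0,-0.002,100],[-0.069,-0.087,0.015,0,0,-0.002,100],[-0.068,-0.087,0.015,0,0,-0.002,100],[-0.068,-0.087,0.015,0,0,-0.002,100]]]'
python3 -m handwheel '[[[-0.067,-0.088,0.015,0,0,-0.002,80],[-0.067,-0.088,0.015,0,0,-0.002,70],[-0.066,-0.089,0.015,0,0,-0.002,65],[-0.066,-0.089,0.015,0,0,-0.002,65],[-0.065,-0.09,0.015,0,0,-0.002,65]]]'
python3 -c "
from h import *
st();plan(.4703,-.087,.06,1.247,4,65);env.camera('top')"
```

```text
time: 0.6
position: [0.3298, 0.3786, 0.1856]
orientation: [0.194, 0.981, -0.0, -0.0]
wrist_force: [0.3, 0.3, 0.9]
grip_width: 0.0853
grasp_force: 0.0
time: 1.1
position: [0.394, 0.1669, 0.1558]
orientation: [0.178, 0.984, -0.0, -0.0]
wrist_force: [1.0, 0.1, -0.4]
grip_width: 0.0855
grasp_force: 0.0
time: 1.6
position: [0.4585, -0.045, 0.1258]
orientation: [0.163, 0.987, 0.0, -0.0]
wrist_force: [0.2, 0.3, -0.4]
grip_width: 0.0551
grasp_force: 0.0
t 1.6 p [ 0.4585 -0.045   0.1258] h 1.244 tilt [-0.0002  0.0001] F [ 0.19  0.3  -0.44] w 0.0551 g 0.0 q7 1.29
heading 1.244 turn 0.003
[[-0.0155,-0.0225,0.0411,0.0,-0.0,-0.0003,65],[-0.0154,-0.0225,0.0411,0.0,-0.0,-0.0003,65],[-0.0154,-0.0225,0.0411,0.0,-0.0,-0.0003,65],[-0.0154,-0.0225,0.0411,0.0,-0.0,-0.0003,65]]
```

```bash
python3 -m handwheel '[[[-0.0155,-0.0225,0.041,0,0,0,65],[-0.0155,-0.0225,0.041,0,0,0,65],[-0.0155,-0.0225,0.041,0,0,0,65],[-0.0155,-0.0225,0.041,0,0,-0.001,65],[0,0,0.055,0,0,0,65]]]'
python3 -m handwheel '[[[0,0,0.04,0,0,0,65],[0,0,0.02,0,0,0,65],[0,0,0,0,0,0,65]]]'
python3 -c "
from h import *
st();plan(.4703,-.087,.014,1.247,1,65);c=snap('scene','s1');crop('s1',190,120,290,200,7,'c3');snap('top','t1')"
```

```text
time: 2.15
position: [0.471, -0.0872, 0.0382]
orientation: [0.163, 0.987, -0.001, 0.001]
wrist_force: [0.4, -0.2, 0.5]
grip_width: 0.0556
grasp_force: 0.0
time: 2.45
position: [0.4694, -0.085, 0.0136]
orientation: [0.161, 0.987, -0.0, -0.001]
wrist_force: [0.7, 0.1, -0.1]
grip_width: 0.0553
grasp_force: 0.0
t 2.45 p [ 0.4694 -0.085   0.0136] h 1.247 tilt [-0.0025  0.0004] F [ 0.7   0.08 -0.15] w 0.0553 g 0.0 q7 1.37
heading 1.247 turn 0.0
[[-0.0038,-0.0039,-0.0011,-0.0001,-0.0008,-0.0001,65]]
```

View pics/c3.png

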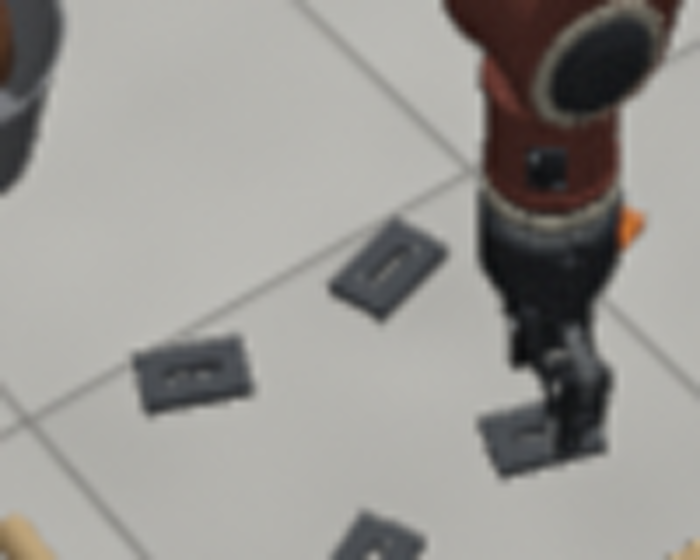

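The scene view shows the jaws straddling plate B at crop (545,435), with the other three plates undisturbed. I'll feel for the tip height, then grip.

```bash
python3 -m handwheel '[[[0,0,0,0,0,0,60],[0,0,0,0,0,0,60]]]'
python3 -m handwheel '[[[-0.002,-0.002,0.005,0,0,0,60],[0,0,0,0,0,0,60]]]'
python3 -m handwheel '[[[0,0,0.005,0,0,0,60],[0,0,0,0,0,0,60]]]'
```

```text
time: 2.75
position: [0.4707, -0.0854, 0.0153]
orientation: [0.161, 0.987, -0.0, 0.001]
wrist_force: [1.1, 0.1, -0.5]
grip_width: 0.0515
grasp_force: 0.0
time: 2.95
position: [0.4708, -0.0866, 0.0127]
orientation: [0.162, 0.987, -0.0, 0.0]
wrist_force: [-0.3, -0.0, -0.8]
grip_width: 0.0516
grasp_force: 0.0
time: 3.15
position: [0.4705, -0.0864, 0.0103]
orientation: [0.161, 0.987, -0.0, -0.0]
wrist_force: [-0.4, -0.3, -0.4]
grip_width: 0.0515
grasp_force: 0.0
```

```bash
python3 -m handwheel '[[[0,0,0,0,0,0,40],[0,0,0,0,0,0,30],[0,0,0,0,0,0,30],[0,0,0,0,0,0,30]]]' 60
python3 -m handwheel '[[[0,0,-0.025,0,0,0,30],[0,0,-0.05,0,0,0,30],[0,0,-0.1,0,0,0,30],[0,0,-0.1,0,0,0,30],[0,0,-0.1,0,0,0,30]]]'
python3 -c "
from h import *
st();plan(.552,.151,.21,1.42-1.571,9,30)"
```

```text
time: 3.55
position: [0.4707, -0.0864, 0.0105]
orientation: [0.161, 0.987, -0.0, -0.0]
wrist_force: [-0.5, 0.9, -0.6]
grip_width: 0.0256
grasp_force: 0.0
time: 4.05
position: [0.4702, -0.0864, 0.1627]
orientation: [0.161, 0.987, -0.0, 0.0]
wrist_force: [1.2, -0.6, -1.0]
grip_width: 0.0258
grasp_force: 0.0
t 4.05 p [ 0.4702 -0.0864  0.1627] h 1.246 tilt [ 0.0002 -0.0001] F [ 1.2  -0.63 -1.01] w 0.0258 g 0.0 q7 1.37
heading 1.246 turn -1.397
[[-0.0005,0.0697,-0.0131,0.0,0.0,0.0494,30],[0.0103,0.069,-0.0131,0.0,0.0,0.0494,30],[0.0208,0.0666,-0.0131,0.0,0.0,0.0494,30],[0.0309,0.0625,-0.0131,0.0,0.0,0.0494,30],[0.0402,0.057,-0.0131,0.0,0.0,0.0494,30]]
[[0.0485,0.0501,-0.0131,0.0,0.0,0.0494,30],[0.0557,0.042,-0.0131,0.0,0.0,0.0494,30],[0.0615,0.0329,-0.0131,0.0,0.0,0.0494,30],[0.0658,0.023,-0.0131,0.0,0.0,0.0494,30]]
```

The jaws closed past 40 mm, so they missed the plate, probably passing above it. I'll check in a picture.

```bash
python3 -c "
from h import *
c=snap('top','t2');snap('scene','s2');crop('s2',190,120,300,200,7,'c4')
for p in plates(c): print(p)"
```

```text
(array([ 0.4841, -0.1501]), np.float64(1.586), array([0.1721, 0.2303]))
(array([ 0.601 , -0.2403]), np.float64(2.725), array([0.0402, 0.0635]))
(array([ 0.6023, -0.0721]), np.float64(0.434), array([0.0399, 0.0615]))
```

View pics/c4.png

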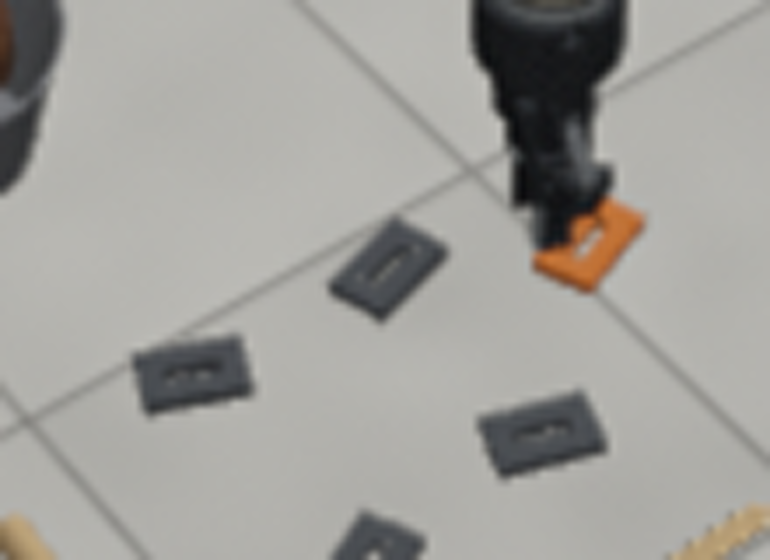

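Plate B is still at (543,433), untouched, so the tips passed above it. I'll reopen, go back down and feel for the sill in small steps.

```bash
python3 -m handwheel '[[[0.001,0,0.1,0,0,0,60],[0,0,0.1,0,0,0,60],[0,0,0.1,0,0,0,60],[0,0,0.08,0,0,0,60],[0,0,0,0,0,0,60]]]' | sed -n '1,2p;4p'
for i in 1; do
python3 -m handwheel '[[[0,0,0.005,0,0,0,60],[0,0,0,0,0,0,60]]]' | sed -n '1,2p;4p'
python3 -m handwheel '[[[0,0,0.005,0,0,0,60],[0,0,0,0,0,0,60]]]' | sed -n '1,2p;4p'
python3 -m handwheel '[[[0,0,0.005,0,0,0,60],[0,0,0,0,0,0,60]]]' | sed -n '1,2p;4p'
done
```

```text
time: 4.65
position: [0.4667, -0.0856, 0.0051]
wrist_force: [-0.5, 1.0, 0.3]
time: 4.85
position: [0.4713, -0.0864, 0.0078]
wrist_force: [0.3, -0.6, 0.1]
time: 5.05
position: [0.471, -0.0864, 0.0057]
wrist_force: [0.2, 1.2, -0.2]
time: 5.25
position: [0.4704, -0.0863, 0.0028]
wrist_force: [-0.5, 0.6, 0.0]
```

```bash
python3 -m handwheel '[[[0,0,0,0,0,0,47],[0,0,0,0,0,0,40],[0,0,0,0,0,0,30],[0,0,0,0,0,0,30]]]' 60
```

```text
time: 5.65
position: [0.4703, -0.0862, 0.0025]
orientation: [0.161, 0.987, -0.0, -0.0]
wrist_force: [0.3, 0.0, -0.7]
grip_width: 0.0259
grasp_force: 0.0
```

Run:
```python
from h import *
st()
b=[]
for n,f,roi in(('scene','s3',(235,155,295,205)),('top','t3',(245,205,305,255))):
    c=snap(n,f); p=env.get_state()['position']; 
    im=cv2.imread(f'pics/{f}.png')[roi[1]:roi[3],roi[0]:roi[2]]; im=cv2.resize(im,None,fx=8,fy=8,interpolation=cv2.INTER_CUBIC)
    for z in(0,.05,.1):
        q=(proj(c,[p[0],p[1],z])-[roi[0],roi[1]]+.5)*8; print(n,z,proj(c,[p[0],p[1],z])); cv2.circle(im,tuple(int(v) for v in q),3,(0,0,255),-1)
    b.append(im)
cv2.imwrite('pics/c5.png',np.vstack([b[0],b[1]])[:800])
cv2.imwrite('pics/c5.png',cv2.resize(np.hstack(b),None,fx=.83,fy=.83))
```

```text
t 5.65 p [ 0.4703 -0.0862  0.0025] h 1.246 tilt [-0.0001 -0.    ] F [ 0.27  0.   -0.69] w 0.0259 g 0.0 q7 1.37
scene 0 [266.98462282 182.64498685]
scene 0.05 [267.18541924 174.684599  ]
scene 0.1 [267.39583953 166.34868028]
top 0 [282.6115819  235.88479406]
top 0.05 [284.14582604 235.44417876]
top 0.1 [285.82191118 234.96281284]
```

View pics/c5.png

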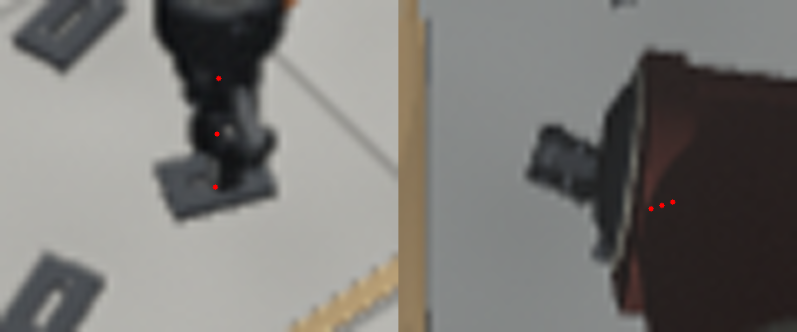

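The left half shows the TCP's foot on plate B's centre with the finger above the plate, so lateral alignment is good and the tips are simply too high. I'll keep feeling downwards.

```bash
python3 -m handwheel '[[[0,0,0,0,0,0,60],[0,0,0,0,0,0,60],[0,0,0.004,0,0,0,60],[0,0,0,0,0,0,60]]]' | sed -n '1,2p;4,5p'
python3 -m handwheel '[[[0,0,0.004,0,0,0,60],[0,0,0,0,0,0,60]]]' | sed -n '1,2p;4p'
python3 -m handwheel '[[[0,0,0.004,0,0,0,60],[0,0,0,0,0,0,60]]]' | sed -n '1,2p;4p'
```

```text
time: 6.15
position: [0.4701, -0.0863, 0.0008]
wrist_force: [-0.1, 0.1, -1.0]
grip_width: 0.0513
time: 6.35
position: [0.4701, -0.0863, -0.0009]
wrist_force: [-0.8, 0.0, -0.1]
time: 6.55
position: [0.4702, -0.0863, -0.0025]
wrist_force: [-0.3, -0.9, 0.5]
```

```bash
python3 -m handwheel '[[[0,0,0.005,0,0,0,60],[0,0,0,0,0,0,60]]]' | sed -n '1,2p;4p'
python3 -m handwheel '[[[0,0,0,0,0,0,47],[0,0,0,0,0,0,40],[0,0,0,0,0,0,40]]]' 40|sed -n '1,2p;4,6p'
```

```text
time: 6.75
position: [0.4701, -0.0862, -0.0045]
wrist_force: [-0.8, -0.4, 0.1]
time: 7.05
position: [0.4703, -0.0863, -0.0043]
wrist_force: [0.7, 1.0, 0.3]
grip_width: 0.0339
grasp_force: 0.0
```

```bash
python3 -m handwheel '[[[0,0,0,0,0,0,60],[0,0,0,0,0,0,60],[0,0,0.005,0,0,0,60],[0,0,0,0,0,0,60]]]' | sed -n '1,2p;4,5p'
python3 -m handwheel '[[[0,0,0.005,0,0,0,60],[0,0,0,0,0,0,60]]]' | sed -n '1,2p;4p'
python3 -m handwheel '[[[0,0,0,0,0,0,47],[0,0,0,0,0,0,40],[0,0,0,0,0,0,40]]]' 40|sed -n '1,2p;4,6p'
```

```text
time: 7.45
position: [0.4701, -0.0863, -0.0065]
wrist_force: [0.5, -0.2, 0.2]
grip_width: 0.0511
time: 7.65
position: [0.4701, -0.0863, -0.0085]
wrist_force: [0.8, -0.8, -0.5]
time: 7.95
position: [0.4702, -0.0863, -0.008]
wrist_force: [-1.5, -0.1, 3.7]
grip_width: 0.0372
grasp_force: 39.7
```

Contact at last, but only at the plate's upper edge. I'll go lower.

```bash
python3 -m handwheel '[[[0,0,0,0,0,0,60],[0,0,0,0,0,0,60],[0,0,0.005,0,0,0,60],[0,0,0,0,0,0,60]]]' | sed -n '1,2p;4,5p'
python3 -m handwheel '[[[0,0,0.005,0,0,0,60],[0,0,0,0,0,0,60]]]' | sed -n '1,2p;4p'
python3 -m handwheel '[[[0,0,0.003,0,0,0,58],[0,0,0,0,0,0,56]]]' | sed -n '1,2p;4p'
python3 -m handwheel '[[[0,0,0,0,0,0,47],[0,0,0,0,0,0,40],[0,0,0,0,0,0,40]]]' 40|sed -n '1,2p;4,6p'
```

```text
time: 8.35
position: [0.4701, -0.0862, -0.0106]
wrist_force: [-0.4, 1.0, -0.5]
grip_width: 0.0512
time: 8.55
position: [0.4701, -0.0862, -0.0126]
wrist_force: [-0.2, 0.9, 0.2]
time: 8.75
position: [0.4702, -0.0863, -0.0136]
wrist_force: [0.3, 0.1, 0.1]
time: 9.05
position: [0.4703, -0.0863, -0.0132]
wrist_force: [-0.8, -0.1, 3.6]
grip_width: 0.0384
grasp_force: 40.5
```

```bash
python3 -m handwheel '[[[0,0,0,0,0,0,35],[0,0,-0.01,0,0,0,35],[0,0,-0.03,0,0,0,35],[0,0,-0.06,0,0,0,35],[0,0,-0.1,0,0,0,35]]]' 60|sed -n '1,2p;4,6p'
python3 -m handwheel '[[[0,0,-0.1,0,0,0,35],[0,0,-0.1,0,0,0,35],[0,0,-0.1,0,0,0,35],[0,0,-0.05,0,0,0,35],[0,0,0,0,0,0,35]]]'|sed -n '1,2p;4,6p'
python3 - <<'E'
from h import *
st()
c=snap('scene','s4');p=env.get_state()['position'];q=proj(c,p);print(q)
crop('s4',int(q[0])-30,int(q[1])-30,int(q[0])+30,int(q[1])+30,8,'c6')
print(p, q-[int(q[0])-30,int(q[1])-30])
plan(.552,.151,.215,1.42-1.571,9,35)
E
```

```text
time: 9.55
position: [0.4684, -0.0859, 0.0662]
wrist_force: [0.3, -1.2, -1.8]
grip_width: 0.038
grasp_force: 60.7
time: 10.05
position: [0.472, -0.0866, 0.21]
wrist_force: [0.7, -0.3, -1.4]
grip_width: 0.0378
grasp_force: 60.8
t 10.05 p [ 0.472  -0.0866  0.21  ] h 1.246 tilt [ 0.0077 -0.0012] F [ 0.68 -0.33 -1.39] w 0.0378 g 60.8 q7 1.38
[267.81520979 146.98621556]
[ 0.47051101 -0.08632509  0.20781993] [30.81520979 30.98621556]
heading 1.246 turn -1.397
[[-0.0005,0.0697,-0.002,0.0001,0.0001,0.0494,35],[0.0103,0.0689,-0.002,0.0001,0.0001,0.0494,35],[0.0209,0.0665,-0.002,0.0001,0.0001,0.0494,35],[0.0309,0.0625,-0.002,0.0001,0.0001,0.0494,35],[0.0402,0.0569,-0.002,0.0001,0.0001,0.0494,35]]
[[0.0485,0.05,-0.002,0.0001,0.0001,0.0494,35],[0.0557,0.0419,-0.002,0.0001,0.0001,0.0494,35],[0.0615,0.0328,-0.002,0.0001,0.0001,0.0494,35],[0.0658,0.0229,-0.002,0.0001,0.0001,0.0494,35]]
```

View pics/c6.png

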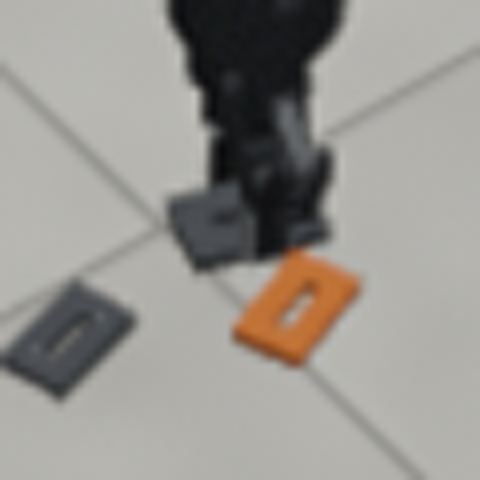

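Plate B is held level, at crop (245,225). Its centre sits about 18 mm behind the TCP, so its underside is at about TCP z + 13 mm. Moving over to the balance.

```bash
python3 -m handwheel '[[[-0.0005,0.07,0.007,0,0,0.0494,35],[0.01,0.069,0.007,0,0,0.0494,35],[0.021,0.0665,0.007,0,0,0.0494,35],[0.031,0.0625,0.007,0,0,0.0494,35],[0.04,0.057,0.007,0,0,0.0494,35]]]'|sed -n '1,2p;4,6p'
python3 -m handwheel '[[[0.0485,0.05,0.007,0,0,0.0494,35],[0.0557,0.042,0.007,0,0,0.0494,35],[0.0615,0.033,0.007,0,0,0.0494,35],[0.066,0.023,0.007,0,0,0.0494,35],[0,0,0,0,0,0,35]]]'|sed -n '1,2p;4,6p'
python3 - <<'E'
from h import *
c=snap('scene','s5');snap('top','t5');st();p=env.get_state()['position'];print(proj(c,[p[0],p[1],p[2]+.018]))
crop('s5',265,175,315,225,8,'c7')
E
```

```text
time: 10.6
position: [0.5129, 0.047, 0.1902]
wrist_force: [0.6, 0.5, -1.2]
grip_width: 0.0379
grasp_force: 60.7
time: 11.1
position: [0.5453, 0.159, 0.178]
wrist_force: [0.5, 0.8, -2.7]
grip_width: 0.0382
grasp_force: 60.8
t 11.2 p [0.5453 0.1532 0.179 ] h -0.101 tilt [-0.0048 -0.0023] F [ 0.05 -0.48 -2.35] w 0.0377 g 60.8 q7 -0.22
[294.7362056  203.10609543]
```

View pics/c7.png

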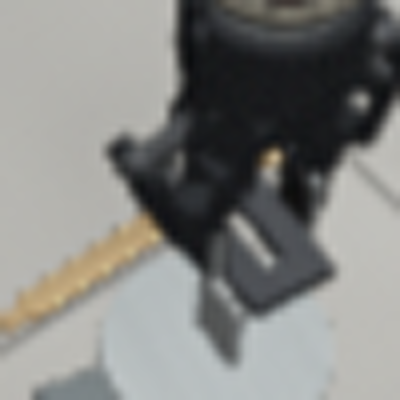

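Crop c7 shows the held plate's far end, with corners at (333,268) and (262,308). The slot runs (240,225) to (275,265), and the blade is below it at (222,320). I'll compare with predicted positions and settle the arm.

```bash
cat >> h.py <<'E'
def cr(uv,x0,y0,k): return ((np.array(uv)-[x0,y0]+.5)*k-.5).round(0)
E
python3 - <<'E'
from h import *
c=load('s5'); p=np.array([.5453,.1532,.179]); h=-.101+np.pi/2
for z in(p[2]+.013,p[2]+.023):
    for q in box(p[0],p[1],z,z,h,.064,.040)[:4]: print(round(z,3),cr(proj(c,q),265,175,8))
    for q in box(p[0],p[1],z,z,h,.0325,.008)[:4]: print(' slot',round(z,3),cr(proj(c,q),265,175,8))
for q in box(.551,.1513,.112,.154,1.425,.028,.005): print('blade',q.round(3),cr(proj(c,q),265,175,8))
for n in(0,1): print()
E
python3 -m handwheel '[[[0,0,0,0,0,0,35],[0,0,0,0,0,0,35]]]'|sed -n '1,2p;4,6p'
python3 -c "
from h import *
st();plan(.5511,.1513,.175,1.425-1.571,2,35)"
```

```text
0.192 [157. 202.]
0.192 [237. 161.]
0.192 [244. 312.]
0.192 [326. 269.]
 slot 0.192 [210. 212.]
 slot 0.192 [227. 204.]
 slot 0.192 [255. 268.]
 slot 0.192 [271. 259.]
0.202 [158. 188.]
0.202 [239. 147.]
0.202 [246. 298.]
0.202 [328. 255.]
 slot 0.202 [212. 198.]
 slot 0.202 [228. 189.]
 slot 0.202 [257. 254.]
 slot 0.202 [273. 245.]
blade [0.551 0.137 0.112] [194. 325.]
blade [0.546 0.138 0.112] [204. 320.]
blade [0.556 0.165 0.112] [228. 373.]
blade [0.551 0.166 0.112] [238. 368.]
blade [0.551 0.137 0.154] [199. 269.]
blade [0.546 0.138 0.154] [209. 265.]
blade [0.556 0.165 0.154] [234. 318.]
blade [0.551 0.166 0.154] [244. 313.]


time: 11.4
position: [0.5467, 0.151, 0.1809]
wrist_force: [0.4, -0.7, -1.4]
grip_width: 0.0378
grasp_force: 60.8
t 11.4 p [0.5467 0.151  0.1809] h -0.106 tilt [-0.0011 -0.0011] F [ 0.43 -0.66 -1.4 ] w 0.0378 g 60.8 q7 -0.22
heading -0.106 turn -0.04
[[0.0009,0.0055,0.0074,-0.0002,0.0002,0.0064,35],[0.001,0.0055,0.0074,-0.0002,0.0002,0.0064,35]]
```

```bash
python3 -m handwheel '[[[0.001,0.0055,0.0075,0,0,0.0064,35],[0.001,0.0055,0.0075,0,0,0.0064,35],[0,0,0,0,0,0,35],[0,0,0,0,0,0,35]]]'|sed -n '1,2p;4,6p'
python3 -m handwheel '[[[0,0,0.02,0,0,0,35],[0,0,0.02,0,0,0,35],[0,0,0.01,0,0,0,35],[0,0,0,0,0,0,35],[0,0,0,0,0,0,35]]]'|sed -n '1,2p;4,6p'
python3 -c "
from h import *
st();plan(.5511,.1513,.155,1.425-1.571,1,35);c=snap('scene','s6');snap('top','t6');st()"
```

```text
time: 11.8
position: [0.5515, 0.153, 0.1751]
wrist_force: [-0.2, 0.8, -1.7]
grip_width: 0.0381
grasp_force: 60.8
time: 12.3
position: [0.5515, 0.1531, 0.1551]
wrist_force: [-0.4, 0.6, -1.4]
grip_width: 0.0375
grasp_force: 60.8
t 12.3 p [0.5515 0.1531 0.1551] h -0.144 tilt [-0.0003 -0.0002] F [-0.38  0.64 -1.41] w 0.0375 g 60.8 q7 -0.24
heading -0.144 turn -0.002
[[-0.0047,-0.0003,0.0003,-0.0001,0.0001,0.0007,35]]
t 12.4 p [0.5518 0.1532 0.1555] h -0.144 tilt [0.0006 0.0001] F [-0.35 -0.38 -1.62] w 0.0375 g 60.8 q7 -0.24
```

```bash
python3 -m handwheel '[[[-0.004,0,0.0,0,0,0,35],[0,0,0.01,0,0,0,35],[0,0,0,0,0,0,35]]]'|sed -n '1,2p;4p'
python3 -m handwheel '[[[0,0,0.01,0,0,0,35],[0,0,0,0,0,0,35]]]'|sed -n '1,2p;4p'
python3 -m handwheel '[[[0,0,0.01,0,0,0,35],[0,0,0,0,0,0,35]]]'|sed -n '1,2p;4p'
python3 -m handwheel '[[[0,0,0.01,0,0,0,35],[0,0,0,0,0,0,35]]]'|sed -n '1,2p;4p'
python3 -m handwheel '[[[0,0,0.01,0,0,0,35],[0,0,0,0,0,0,35]]]'|sed -n '1,2p;4p'
python3 -c "
from h import *
st();snap('scene','s7');snap('top','t7');st()"
```

```text
time: 12.7
position: [0.5509, 0.1514, 0.1509]
wrist_force: [-0.0, 0.0, -1.7]
time: 12.9
position: [0.5508, 0.1516, 0.1467]
wrist_force: [0.4, 1.0, -1.7]
time: 13.1
position: [0.5509, 0.1516, 0.1427]
wrist_force: [-0.3, 0.5, -2.2]
time: 13.3
position: [0.5509, 0.1515, 0.1387]
wrist_force: [0.4, -0.6, -2.8]
time: 13.5
position: [0.5509, 0.1515, 0.1347]
wrist_force: [0.2, 0.0, -2.0]
t 13.5 p [0.5509 0.1515 0.1347] h -0.144 tilt [-0.0011 -0.0003] F [ 0.19  0.03 -2.02] w 0.0377 g 60.8 q7 -0.23
t 13.6 p [0.5512 0.1516 0.1352] h -0.144 tilt [-0.0004 -0.0001] F [-0.95  0.26 -1.15] w 0.0381 g 60.8 q7 -0.23
```

```bash
python3 -m handwheel '[[[0,0,0.01,0,0,0,35],[0,0,0,0,0,0,35]]]'|sed -n '1,2p;4p'
python3 -m handwheel '[[[0,0,0.01,0,0,0,35],[0,0,0,0,0,0,35]]]'|sed -n '1,2p;4p'
python3 -m handwheel '[[[0,0,0.01,0,0,0,35],[0,0,0,0,0,0,35],[0,0,0,0,0,0,35]]]'|sed -n '1,2p;4p'
python3 -c "
from h import *
st();a=snap('scene','s8');snap('top','t8');st()
b=load('s0')
# pan shift: compare pan's lower-left rim / pointer region between s0 and s8
for roi in((276,220,292,236),(298,214,312,250)):
    A=b['pixels'].mean(2)[roi[1]:roi[3],roi[0]:roi[2]].astype(np.float32);B=a['pixels'].mean(2)[roi[1]:roi[3],roi[0]:roi[2]].astype(np.float32)
    print(cv2.phaseCorrelate(A,B,cv2.createHanningWindow(A.shape[::-1],cv2.CV_32F)),abs(A-B).mean())
"
```

```text
time: 13.8
position: [0.5509, 0.1516, 0.1308]
wrist_force: [0.4, 0.6, -3.0]
time: 14.0
position: [0.5509, 0.1515, 0.1267]
wrist_force: [-0.2, 0.5, -2.4]
time: 14.3
position: [0.5512, 0.1516, 0.1232]
wrist_force: [0.0, -0.3, -1.6]
t 14.3 p [0.5512 0.1516 0.1232] h -0.144 tilt [-0.0003 -0.0001] F [ 0.05 -0.34 -1.64] w 0.0377 g 60.8 q7 -0.23
t 14.4 p [0.5513 0.1516 0.1234] h -0.144 tilt [0.0001 0.    ] F [-0.1  -1.07 -1.47] w 0.0377 g 60.8 q7 -0.23
((-0.13027310757673227, 0.1565607312497619), 0.9374550264328718) 2.3763983
((0.29695742546063997, 0.00723738896247994), 0.9792474212469878) 10.75
```

The plate is over the blade and the pan hasn't moved. Lowering it onto the pan.

```bash
python3 -m handwheel '[[[0,0,0.015,0,0,0,35],[0,0,0.015,0,0,0,35],[0,0,0,0,0,0,35]]]'|sed -n '1,2p;4p'
python3 -m handwheel '[[[0,0,0.01,0,0,0,35],[0,0,0.01,0,0,0,35],[0,0,0,0,0,0,35]]]'|sed -n '1,2p;4p'
python3 -m handwheel '[[[0,0,0.01,0,0,0,35],[0,0,0,0,0,0,35]]]'|sed -n '1,2p;4p'
python3 -m handwheel '[[[0,0,0.01,0,0,0,35],[0,0,0,0,0,0,35]]]'|sed -n '1,2p;4p'
python3 -c "
from h import *
for i in range(6):
  env.camera('top');print(env.get_state()['wrist_force'][2].round(2),end=' ')"
```

```text
time: 14.7
position: [0.5509, 0.1515, 0.1102]
wrist_force: [0.2, 0.8, -2.0]
time: 15.0
position: [0.5509, 0.1515, 0.1027]
wrist_force: [0.4, 0.1, -2.1]
time: 15.2
position: [0.5511, 0.1516, 0.099]
wrist_force: [-0.3, -0.3, -1.1]
time: 15.4
position: [0.5513, 0.1516, 0.095]
wrist_force: [-0.0, -0.2, -0.7]
-0.36 -0.99 -0.23 0.31 0.08 -0.2
```

```bash
python3 -m handwheel '[[[0,0,0.006,0,0,0,35],[0,0,0,0,0,0,35]]]'|sed -n '1,2p;4p'
python3 -m handwheel '[[[0,0,0,0,0,0,45],[0,0,0,0,0,0,50],[0,0,0,0,0,0,60],[0,0,0,0,0,0,60]]]'|sed -n '1,2p;4,6p'
python3 -c "
from h import *
for i in range(3):
  env.camera('top');print(env.get_state()['wrist_force'].round(2))
st();snap('scene','s9');snap('top','t9')"
```

```text
time: 15.9
position: [0.5514, 0.1516, 0.0928]
wrist_force: [0.1, 0.3, -0.6]
time: 16.3
position: [0.5514, 0.1516, 0.093]
wrist_force: [0.0, -0.6, 0.3]
grip_width: 0.0513
grasp_force: 0.0
[-0.11  0.11 -0.31]
[ 0.17 -0.13  0.45]
[-0.58 -0.88  0.14]
t 16.45 p [0.5513 0.1516 0.0929] h -0.144 tilt [0.0001 0.    ] F [-0.58 -0.88  0.14] w 0.0513 g 0.0 q7 -0.21
```

```bash
python3 -m handwheel '[[[0,0,-0.02,0,0,0,60],[0,0,-0.04,0,0,0,60],[0,0,-0.06,0,0,0,60],[0,0,-0.06,0,0,0,60],[0,0,-0.03,0,0,0,60]]]'|sed -n '1,2p;4p'
python3 -c "
from h import *
st();snap('scene','s10');snap('top','t10');plan(.6023,-.0721,.06,-1.137,8,60)"
```

```text
time: 17.05
position: [0.5525, 0.1517, 0.1796]
wrist_force: [-0.3, -0.2, 0.7]
t 17.05 p [0.5525 0.1517 0.1796] h -0.144 tilt [0.0041 0.0011] F [-0.26 -0.24  0.71] w 0.0513 g 0.0 q7 -0.25
heading -0.144 turn -0.993
[[-0.0671,0.0253,0.0372,0.0001,-0.0001,0.0395,60],[-0.0634,0.0334,0.0372,0.0001,-0.0001,0.0395,60],[-0.0588,0.041,0.0372,0.0001,-0.0001,0.0395,60],[-0.0532,0.048,0.0372,0.0001,-0.0001,0.0395,60],[-0.0469,0.0542,0.0372,0.0001,-0.0001,0.0395,60]]
[[-0.0398,0.0596,0.0372,0.0001,-0.0001,0.0395,60],[-0.0321,0.0641,0.0372,0.0001,-0.0001,0.0395,60],[-0.0239,0.0676,0.0372,0.0001,-0.0001,0.0395,60]]
```

```bash
python3 -m handwheel '[[[-0.067,0.0253,0.037,0,0,0.0395,60],[-0.0634,0.0334,0.037,0,0,0.0395,60],[-0.0588,0.041,0.037,0,0,0.0395,60],[-0.0532,0.048,0.037,0,0,0.0395,60],[-0.047,0.0542,0.037,0,0,0.0395,60]]]'|sed -n '1,2p;4p'
python3 -m handwheel '[[[-0.04,0.0596,0.037,0,0,0.0395,60],[-0.032,0.064,0.037,0,0,0.0395,60],[-0.024,0.0676,0.037,0,0,0.0395,60],[0,0,0,0,0,0,60],[0,0,0,0,0,0,60]]]'|sed -n '1,2p;4p'
python3 -c "
from h import *
st();plan(.6023,-.0721,.0,-1.137,3,60)
# pan height check in s10 vs s0: dark pointer in front of post, scene view
for f in('s0','s10'):
  c=load(f);g=c['pixels'].mean(2);print(g[228:256,296:310].round().astype(int))
"
```

```text
time: 17.65
position: [0.5813, 0.0107, 0.101]
wrist_force: [0.2, 0.7, 0.8]
time: 18.15
position: [0.5995, -0.0727, 0.057]
wrist_force: [0.2, 0.1, 0.1]
t 18.15 p [ 0.5995 -0.0727  0.057 ] h -1.137 tilt [-0.0033  0.0002] F [0.24 0.15 0.13] w 0.0511 g 0.0 q7 -0.59
heading -1.137 turn 0.0
[[0.0025,0.0006,0.0475,-0.0002,0.0003,-0.0,60],[0.0024,0.0006,0.0475,-0.0002,0.0003,-0.0,60],[0.0024,0.0005,0.0475,-0.0002,0.0003,-0.0,60]]
[[183 183 183 180 165 138 125 123 123 123 131 160 175 177]
 [179 164 151 134 133 123 124 125 125 123 125 137 161 176]
 [132 124 111  90 109 124 125 125 124 124 123 128 153 174]
 [109 118 112  72  91 122 125 125 124 125 123 124 135 160]
 [113 124 118  83  83 109 123 125 124 124 123 123 124 140]
 [121 125 125 112  83  90 117 124 124 125 123 122 123 131]
 [124 124 124 119  87  84 104 120 121 126 124 123 123 124]
 [123 123 124 123 113  96  92 119 126 153 150 126 124 124]
 [124 123 124 124 123 124 157 187 181 184 181 131 124 124]
 [123 124 124 124 122 132 176 194 191 163 134 124 124 125]
 [121 121 123 122 121 117 129 153 145 124 111 122 121 119]
 [122 122 122 122 121 110
[... 1931 characters left out ...]
0  86  69  52  82  94  76  63  65  84 129 173 177]
 [ 82  76  73  74  65  52  58  61  90 118 168 176 185 184]
 [ 73  80  99 116 100  60  75  85 119 155 184 185 184 184]
 [100 119 126 127 111 103 109 111 129 170 185 185 184 183]
 [124 129 130 127 111 113 117 116 132 178 185 184 184 184]
 [128 128 129 124 108 118 117 115 120 168 184 184 184 184]
 [128 127 125 109 106 121 117 116 124 161 183 185 184 184]
 [127 128 125 113 103 118 116 117 123 143 168 184 185 184]
 [110 128 126 112 107 115 116 118 125 132 149 182 185 184]
 [ 92 124 127 114 110 117 117 123 129 129 138 168 184 185]
 [ 91 104 127 126 123 122 126 129 131 129 129 145 183 185]
 [125  87 123 132 129 128 129 129 127 120 105 121 183 185]]
```

Pointer rows dropped by about 1.7 px (10 mm), so plate 1 rests on the pan. Grasping the next plate.

```bash
python3 -m handwheel '[[[0.0025,0.0005,0.0475,0,0,0,60],[0.0025,0.0005,0.0475,0,0,0,60],[0.0025,0.0005,0.0475,0,0,0,60],[0,0,0.01,0,0,0,58],[0,0,0,0,0,0,58]]]'|sed -n '1,2p;4p'
python3 -m handwheel '[[[0,0,0.01,0,0,0,58],[0,0,0.004,0,0,0,57],[0,0,0,0,0,0,57],[0,0,0,0,0,0,57]]]'|sed -n '1,2p;4p'
python3 -c "
from h import *
st();plan(.6023,-.0721,-.0132,-1.137,1,60)"
```

```text
time: 18.65
position: [0.6032, -0.0701, -0.0029]
wrist_force: [-0.1, -0.1, 0.1]
time: 19.05
position: [0.6039, -0.0717, -0.0076]
wrist_force: [-0.6, -0.2, 0.3]
t 19.05 p [ 0.6039 -0.0717 -0.0076] h -1.137 tilt [ 0.0007 -0.0001] F [-0.55 -0.24  0.33] w 0.0487 g 0.0 q7 -0.55
heading -1.137 turn -0.0
[[-0.0041,-0.0009,0.0139,0.0001,-0.0002,0.0002,60]]
```

```bash
python3 -m handwheel '[[[-0.004,-0.001,0.007,0,0,0,57],[0,0,0.007,0,0,0,57],[0,0,0,0,0,0,57]]]'|sed -n '1,2p;4p'
python3 -m handwheel '[[[0,0,0,0,0,0,47],[0,0,0,0,0,0,38],[0,0,0,0,0,0,35],[0,0,0,0,0,0,35]]]' 60|sed -n '1,2p;4,6p'
python3 -c "
from h import *
st()"
```

```text
time: 19.35
position: [0.6016, -0.0719, -0.0142]
wrist_force: [0.1, 0.3, -0.4]
time: 19.75
position: [0.602, -0.0721, -0.0135]
wrist_force: [-0.8, 0.2, 2.3]
grip_width: 0.038
grasp_force: 60.8
t 19.75 p [ 0.602  -0.0721 -0.0135] h -1.137 tilt [-0.  0.] F [-0.84  0.24  2.29] w 0.038 g 60.8 q7 -0.54
```

```bash
python3 -m handwheel '[[[0,0,-0.01,0,0,0,35],[0,0,-0.03,0,0,0,35],[0,0,-0.07,0,0,0,35],[0,0,-0.11,0,0,0,35],[0,0,-0.11,0,0,0,35]]]'|sed -n '1,2p;4,6p'
python3 -m handwheel '[[[0,0,-0.09,0,0,0,35],[0,0,-0.05,0,0,0,35],[0,0,0,0,0,0,35]]]'|sed -n '1,2p;4,6p'
python3 -c "
from h import *
st();plan(.5512,.1516,.17,-.144,8,35)"
```

```text
time: 20.25
position: [0.6014, -0.0719, 0.1197]
wrist_force: [1.2, -0.2, -0.6]
grip_width: 0.0381
grasp_force: 60.6
time: 20.55
position: [0.6042, -0.0729, 0.1785]
wrist_force: [0.4, -1.4, -2.1]
grip_width: 0.0382
grasp_force: 60.7
t 20.55 p [ 0.6042 -0.0729  0.1785] h -1.137 tilt [ 0.0081 -0.0013] F [ 0.37 -1.41 -2.06] w 0.0382 g 60.7 q7 -0.68
heading -1.137 turn 0.993
[[0.0145,-0.0706,0.0024,0.0003,-0.0002,-0.0395,35],[0.0231,-0.0683,0.0025,0.0003,-0.0002,-0.0395,35],[0.0314,-0.0649,0.0025,0.0003,-0.0002,-0.0395,35],[0.0392,-0.0605,0.0026,0.0003,-0.0002,-0.0395,35],[0.0464,-0.0552,0.0026,0.0003,-0.0002,-0.0395,35]]
[[0.0528,-0.049,0.0026,0.0003,-0.0002,-0.0395,35],[0.0585,-0.0421,0.0026,0.0003,-0.0002,-0.0395,35],[0.0633,-0.0345,0.0026,0.0003,-0.0002,-0.0395,35]]
```

```bash
python3 -m handwheel '[[[0.0145,-0.0706,0.0025,0,0,-0.0395,35],[0.0231,-0.0683,0.0025,0,0,-0.0395,35],[0.0314,-0.065,0.0025,0,0,-0.0395,35],[0.0392,-0.0605,0.0025,0,0,-0.0395,35],[0.0464,-0.0552,0.0025,0,0,-0.0395,35]]]'|sed -n '1,2p;4p'
python3 -m handwheel '[[[0.0528,-0.049,0.0025,0,0,-0.0395,35],[0.0585,-0.042,0.0025,0,0,-0.0395,35],[0.0633,-0.0345,0.0025,0,0,-0.0395,35],[0,0,0,0,0,0,35],[0,0,0,0,0,0,35]]]'|sed -n '1,2p;4p'
python3 -m handwheel '[[[0,0,0,0,0,0,35],[0,0,0,0,0,0,35]]]'|sed -n '1,2p;4p'
python3 -c "
from h import *
st();plan(.5512,.1516,.155,-.144,1,35)"
```

```text
time: 21.05
position: [0.5672, 0.0695, 0.1676]
wrist_force: [0.5, -0.4, -2.4]
time: 21.55
position: [0.5478, 0.1529, 0.1649]
wrist_force: [0.1, -0.6, -1.9]
time: 21.75
position: [0.5492, 0.1507, 0.166]
wrist_force: [1.4, -0.6, -1.5]
t 21.75 p [0.5492 0.1507 0.166 ] h -0.147 tilt [-0.0005 -0.0013] F [ 1.39 -0.6  -1.49] w 0.0381 g 60.7 q7 -0.24
heading -0.147 turn 0.003
[[0.003,0.0046,0.0274,-0.0001,0.0004,-0.001,35]]
```

```bash
python3 -m handwheel '[[[0.003,0.0046,0.014,0,0,-0.001,35],[0,0,0.014,0,0,0,35],[0,0,0.014,0,0,0,35],[0,0,0,0,0,0,35],[0,0,0,0,0,0,35]]]'|sed -n '1,2p;4p'
python3 -c "
from h import *
st();plan(.5513,.1516,.145,-.144,1,35)"
```

```text
time: 22.25
position: [0.5509, 0.1534, 0.1492]
wrist_force: [-0.8, -0.4, -1.1]
t 22.25 p [0.5509 0.1534 0.1492] h -0.141 tilt [-0.0006 -0.0003] F [-0.79 -0.37 -1.08] w 0.0379 g 60.7 q7 -0.23
heading -0.141 turn -0.003
[[-0.0043,0.0016,0.0104,-0.0002,0.0001,0.001,35]]
```

```bash
python3 -m handwheel '[[[-0.0043,0.001,0.01,0,0,0.001,35],[0,0,0,0,0,0,35],[0,0,0.01,0,0,0,35],[0,0,0,0,0,0,35]]]'|sed -n '1,2p;4p'
python3 -m handwheel '[[[0,0,0.01,0,0,0,35],[0,0,0.01,0,0,0,35],[0,0,0,0,0,0,35]]]'|sed -n '1,2p;4p'
python3 -m handwheel '[[[0,0,0.01,0,0,0,35],[0,0,0.005,0,0,0,35],[0,0,0,0,0,0,35]]]'|sed -n '1,2p;4p'
python3 -c "
from h import *
for i in range(3):
  env.camera('top');print(env.get_state()['wrist_force'].round(2))
st()"
```

```text
time: 22.65
position: [0.5508, 0.1517, 0.141]
wrist_force: [-0.2, -0.9, -1.5]
time: 22.95
position: [0.5508, 0.1517, 0.1328]
wrist_force: [-1.0, 1.3, -1.6]
time: 23.25
position: [0.5509, 0.1516, 0.127]
wrist_force: [0.3, 0.1, -1.5]
[ 0.62  0.17 -1.69]
[-0.45  0.03 -1.85]
[-0.18  1.01 -2.23]
t 23.4 p [0.5513 0.1517 0.1276] h -0.144 tilt [ 0.0001 -0.    ] F [-0.18  1.01 -2.23] w 0.0382 g 60.7 q7 -0.22
```

```bash
python3 -m handwheel '[[[0,0,0.012,0,0,0,35],[0,0,0.012,0,0,0,35],[0,0,0.012,0,0,0,35],[0,0,0,0,0,0,35]]]'|sed -n '1,2p;4p'
python3 -m handwheel '[[[0,0,0.01,0,0,0,35],[0,0,0.01,0,0,0,35],[0,0,0,0,0,0,35]]]'|sed -n '1,2p;4p'
python3 -m handwheel '[[[0,0,0.01,0,0,0,35],[0,0,0,0,0,0,35]]]'|sed -n '1,2p;4p'
python3 -c "
from h import *
for i in range(4):
  env.camera('top');print(env.get_state()['wrist_force'].round(2))
st()"
```

```text
time: 23.8
position: [0.5508, 0.1516, 0.1122]
wrist_force: [-0.4, 0.1, -1.6]
time: 24.1
position: [0.5508, 0.1516, 0.1044]
wrist_force: [0.7, -0.0, -1.2]
time: 24.3
position: [0.5509, 0.1517, 0.1007]
wrist_force: [-0.5, -0.5, -1.4]
[-0.21 -0.87 -1.68]
[-0.   -0.3  -1.41]
[-0.52 -0.66 -1.26]
[-0.55  0.93 -1.45]
t 24.5 p [0.5512 0.1517 0.1012] h -0.144 tilt [0. 0.] F [-0.55  0.93 -1.45] w 0.0382 g 60.8 q7 -0.21
```

Contact is starting. Eight millimetres more, then release.

```bash
python3 -m handwheel '[[[0,0,0.01,0,0,0,35],[0,0,0.01,0,0,0,35],[0,0,0,0,0,0,35]]]'|sed -n '1,2p;4p'
python3 -c "
from h import *
for i in range(4):
  env.camera('top');print(env.get_state()['wrist_force'].round(2))
st()"
```

```text
time: 24.8
position: [0.5513, 0.1517, 0.0927]
wrist_force: [1.5, -0.1, 0.4]
[-0.58 -0.53  0.93]
[-0.5  -0.11  0.34]
[-0.2   0.44 -0.38]
[ 0.62  0.8  -0.21]
t 25.0 p [0.5514 0.1517 0.0932] h -0.144 tilt [0.0002 0.    ] F [ 0.62  0.8  -0.21] w 0.0375 g 60.9 q7 -0.2
```

```bash
python3 -m handwheel '[[[0,0,0,0,0,0,45],[0,0,0,0,0,0,50],[0,0,0,0,0,0,60],[0,0,0,0,0,0,60]]]'|sed -n '1,2p;4,6p'
python3 -m handwheel '[[[0,0,-0.02,0,0,0,60],[0,0,-0.04,0,0,0,60],[0,0,-0.06,0,0,0,60],[0,0,-0.05,0,0,0,60],[0,0,-0.01,0,0,0,60]]]'|sed -n '1,2p;4p'
python3 -c "
from h import *
snap('scene','s11');snap('top','t11');st();plan(.4668,-.2368,.06,-1.295,10,60)"
```

```text
time: 25.4
position: [0.5512, 0.1517, 0.0932]
wrist_force: [-0.2, -0.2, -0.1]
grip_width: 0.0514
grasp_force: 0.0
time: 25.9
position: [0.5531, 0.1519, 0.1681]
wrist_force: [-0.1, 0.6, 0.2]
t 26.0 p [0.5516 0.1518 0.1659] h -0.144 tilt [0.0016 0.0006] F [-0.14  1.5   0.02] w 0.0517 g 0.0 q7 -0.24
heading -0.144 turn -1.151
[[-0.0992,-0.0071,0.0264,0.0,-0.0001,0.0366,60],[-0.0994,0.0043,0.0264,0.0,-0.0001,0.0366,60],[-0.0982,0.0157,0.0264,0.0,-0.0001,0.0366,60],[-0.0957,0.0269,0.0264,0.0,-0.0001,0.0366,60],[-0.092,0.0377,0.0264,0.0,-0.0001,0.0366,60]]
[[-0.0871,0.048,0.0264,0.0,-0.0001,0.0366,60],[-0.081,0.0577,0.0265,0.0,-0.0001,0.0366,60],[-0.0738,0.0667,0.0265,0.0,-0.0001,0.0366,60],[-0.0656,0.0747,0.0265,0.0,-0.0001,0.0366,60],[-0.0566,0.0817,0.0265,0.0,-0.0001,0.0366,60]]
```

```bash
python3 -m handwheel '[[[-0.099,-0.007,0.026,0,0,0.0366,60],[-0.099,0.0043,0.026,0,0,0.0366,60],[-0.098,0.0157,0.026,0,0,0.0366,60],[-0.0957,0.027,0.026,0,0,0.0366,60],[-0.092,0.0377,0.026,0,0,0.0366,60]]]'|sed -n '1,2p;4p'
python3 -m handwheel '[[[-0.087,0.048,0.026,0,0,0.0366,60],[-0.081,0.0577,0.026,0,0,0.0366,60],[-0.074,0.0667,0.026,0,0,0.0366,60],[-0.0656,0.0747,0.026,0,0,0.0366,60],[-0.0566,0.0817,0.026,0,0,0.0366,60]]]'|sed -n '1,2p;4p'
python3 -m handwheel '[[[0,0,0,0,0,0,60],[0,0,0,0,0,0,60]]]'|sed -n '1,2p;4p'
python3 -c "
from h import *
st();plan(.4668,-.2368,.0,-1.295,3,60)
c=load('s11');print(c['pixels'].mean(2)[228:250,294:306].round().astype(int))"
```

```text
time: 26.5
position: [0.5075, -0.0435, 0.1117]
wrist_force: [1.4, 0.1, 0.5]
time: 27.0
position: [0.4653, -0.2376, 0.0596]
wrist_force: [0.7, -0.6, -0.4]
time: 27.2
position: [0.4652, -0.2371, 0.0599]
wrist_force: [0.4, 0.4, -0.3]
t 27.2 p [ 0.4652 -0.2371  0.0599] h -1.296 tilt [-0.003   0.0009] F [ 0.39  0.43 -0.3 ] w 0.0512 g 0.0 q7 -0.32
heading -1.296 turn 0.001
[[0.0015,0.0002,0.0499,-0.0002,0.0003,-0.0001,60],[0.0015,0.0002,0.0499,-0.0002,0.0003,-0.0001,60],[0.0014,0.0002,0.0499,-0.0002,0.0003,-0.0001,60]]
[[137 176 184 191 190 190 190 190 189 180 144 129]
 [185 191 191 191 190 189 190 189 179 148 131 128]
 [191 191 190 191 191 188 187 173 144 130 130 130]
 [190 190 191 190 188 176 170 137 128 129 131 130]
 [189 190 187 171 156 132 140 127 129 130 130 131]
 [156 155 145 128  99  98 129 131 130 130 130 129]
 [123 131 129 121  93  86 115 131 131 128 126 132]
 [126 130 130 129 116  78  97 129 135 137 133 159]
 [129 130 130 130 125  89  89 123 169 196 188 191]
 [129 129 128 129 129 119 102 120 183 201 198 171]
 [129 128 127 129 130 129 118  96 134 160 152 131]
 [128 127 128 128 128 130 126 107 106 123 119 117]
 [128 127 128 128 128 129 126 110 107 116 116 117]
 [127 128 127 128 129 126 111 108 112 117 117 114]
 [127 128 128 129 124 108  94 104 116 117 118 115]
 [127 126 123 122 114  86  66 100 117 106 103  94]
 [120 117 112 100  86  68  52  83  93  74  64  65]
 [102  91  82  76  73  73  64  53  59  61  90 117]
 [ 77  75  73  79 100 117 101  61  75  85 119 155]
 [ 79  96 101 119 125 128 111 102 109 110 128 170]
 [112 122 124 129 130 127 110 115 117 116 131 178]
 [105 131 129 129 128 124 108 118 117 114 120 167]]
```

```bash
python3 -m handwheel '[[[0.0015,0,0.05,0,0,0,60],[0.0015,0,0.05,0,0,0,60],[0.0015,0,0.05,0,0,0,60],[0,0,0.018,0,0,0,57],[0,0,0,0,0,0,57]]]'|sed -n '1,2p;4p'
python3 -m handwheel '[[[0,0,0,0,0,0,57],[0,0,0,0,0,0,57]]]'|sed -n '1,2p;4p'
python3 -c "
from h import *
st();plan(.4668,-.2368,-.0135,-1.295,1,57)"
```

```text
time: 27.7
position: [0.4681, -0.2343, -0.007]
wrist_force: [-1.2, 0.5, 0.3]
time: 27.9
position: [0.469, -0.2363, -0.0052]
wrist_force: [-0.3, -0.2, -0.1]
t 27.9 p [ 0.469  -0.2363 -0.0052] h -1.293 tilt [ 0.0015 -0.0008] F [-0.33 -0.24 -0.05] w 0.0483 g 0.0 q7 -0.25
heading -1.293 turn -0.002
[[-0.0058,-0.0002,0.0208,0.0004,-0.0004,0.0006,57]]
```

```bash
python3 -m handwheel '[[[-0.005,0,0.01,0,0,0,57],[0,0,0.01,0,0,0,57],[0,0,0,0,0,0,57],[0,0,0,0,0,0,57]]]'|sed -n '1,2p;4p'
python3 -m handwheel '[[[0,0,0,0,0,0,47],[0,0,0,0,0,0,38],[0,0,0,0,0,0,35],[0,0,0,0,0,0,35]]]' 60|sed -n '1,2p;4,6p'
python3 -m handwheel '[[[0,0,-0.01,0,0,0,35],[0,0,-0.03,0,0,0,35],[0,0,-0.07,0,0,0,35],[0,0,-0.11,0,0,0,35],[0,0,-0.11,0,0,0,35]]]'|sed -n '1,2p;4,6p'
python3 -m handwheel '[[[0,0,-0.09,0,0,0,35],[0,0,-0.05,0,0,0,35],[0,0,0,0,0,0,35],[0,0,0,0,0,0,35]]]'|sed -n '1,2p;4,6p'
python3 -c "
from h import *
st();plan(.5513,.1516,.17,-.144,10,35)"
```

```text
time: 28.3
position: [0.4663, -0.2367, -0.0142]
wrist_force: [-0.2, -0.2, 0.7]
time: 28.7
position: [0.4665, -0.2368, -0.0136]
wrist_force: [-0.5, 0.4, 5.2]
grip_width: 0.0379
grasp_force: 60.5
time: 29.2
position: [0.4657, -0.2363, 0.1193]
wrist_force: [1.1, -0.5, -1.5]
grip_width: 0.0378
grasp_force: 60.7
time: 29.6
position: [0.4659, -0.236, 0.1736]
wrist_force: [-0.2, -0.1, -2.8]
grip_width: 0.0377
grasp_force: 60.8
t 29.6 p [ 0.4659 -0.236   0.1736] h -1.293 tilt [-0.0006  0.0009] F [-0.25 -0.06 -2.76] w 0.0377 g 60.8 q7 -0.44
heading -1.293 turn 1.149
[[0.0471,-0.0873,0.001,-0.0,-0.0,-0.0366,35],[0.0568,-0.0814,0.001,-0.0,-0.0,-0.0366,35],[0.0657,-0.0743,0.0009,-0.0,-0.0,-0.0366,35],[0.0738,-0.0663,0.0009,-0.0,-0.0,-0.0366,35],[0.0809,-0.0574,0.0009,-0.0,-0.0,-0.0366,35]]
[[0.087,-0.0477,0.0009,-0.0,-0.0,-0.0366,35],[0.0919,-0.0374,0.0009,-0.0,-0.0,-0.0366,35],[0.0956,-0.0267,0.0009,-0.0,-0.0,-0.0366,35],[0.098,-0.0155,0.0009,-0.0,-0.0,-0.0366,35],[0.0991,-0.0042,0.0009,-0.0,-0.0,-0.0366,35]]
```

```bash
python3 -m handwheel '[[[0.047,-0.0873,0.001,0,0,-0.0366,35],[0.057,-0.0814,0.001,0,0,-0.0366,35],[0.0657,-0.0743,0.001,0,0,-0.0366,35],[0.0738,-0.0663,0.001,0,0,-0.0366,35],[0.081,-0.0574,0.001,0,0,-0.0366,35]]]'|sed -n '1,2p;4p'
python3 -m handwheel '[[[0.087,-0.0477,0.001,0,0,-0.0366,35],[0.092,-0.0374,0.001,0,0,-0.0366,35],[0.0956,-0.0267,0.001,0,0,-0.0366,35],[0.098,-0.0155,0.001,0,0,-0.0366,35],[0.099,-0.004,0.001,0,0,-0.0366,35]]]'|sed -n '1,2p;4p'
python3 -m handwheel '[[[0,0,0,0,0,0,35],[0,0,0,0,0,0,35],[0,0,0,0,0,0,35],[0,0,0,0,0,0,35]]]'|sed -n '1,2p;4p'
python3 -c "
from h import *
st();plan(.5513,.1516,.135,-.144,3,35)"
```

```text
time: 30.1
position: [0.5078, -0.041, 0.1698]
wrist_force: [1.4, -1.0, -2.3]
time: 30.6
position: [0.5505, 0.1522, 0.1675]
wrist_force: [0.5, -0.1, -1.5]
time: 31.0
position: [0.5515, 0.1487, 0.1693]
wrist_force: [1.1, 0.5, -2.0]
t 31.0 p [0.5515 0.1487 0.1693] h -0.147 tilt [-0.0016 -0.0016] F [ 1.08  0.48 -1.96] w 0.0378 g 60.8 q7 -0.24
heading -0.147 turn 0.003
[[0.0024,-0.0005,0.0285,-0.0001,0.0002,-0.0003,35],[0.0024,-0.0005,0.0285,-0.0001,0.0002,-0.0003,35],[0.0024,-0.0005,0.0285,-0.0001,0.0002,-0.0003,35]]
```

```bash
python3 -m handwheel '[[[0.0024,-0.0005,0.025,0,0,0,35],[0.0024,-0.0005,0.025,0,0,0,35],[0.001,0,0.025,0,0,0,35],[0,0,0,0,0,0,35],[0,0,0,0,0,0,35]]]'|sed -n '1,2p;4p'
python3 -c "
from h import *
st();env.camera('top');st();plan(.5513,.1516,.13,-.144,1,35)"
```

```text
time: 31.5
position: [0.5517, 0.1531, 0.1394]
wrist_force: [0.7, -1.2, -2.2]
t 31.5 p [0.5517 0.1531 0.1394] h -0.144 tilt [-0.001  -0.0004] F [ 0.68 -1.24 -2.16] w 0.0377 g 60.8 q7 -0.23
t 31.55 p [0.5521 0.1531 0.1399] h -0.144 tilt [ 0.0001 -0.0002] F [-0.9   1.04 -1.59] w 0.0377 g 60.8 q7 -0.23
heading -0.144 turn -0.0
[[-0.0041,-0.0014,0.0247,0.0001,0.0,0.0,35]]
```

```bash
python3 -m handwheel '[[[-0.004,-0.0015,0.008,0,0,0,35],[0,0,0,0,0,0,35],[0,0,0.01,0,0,0,35],[0,0,0,0,0,0,35]]]'|sed -n '1,2p;4p'
python3 -m handwheel '[[[0,0,0.01,0,0,0,35],[0,0,0.01,0,0,0,35],[0,0,0,0,0,0,35]]]'|sed -n '1,2p;4p'
python3 -m handwheel '[[[0,0,0.01,0,0,0,35],[0,0,0,0,0,0,35]]]'|sed -n '1,2p;4p'
python3 -c "
from h import *
for i in range(4):
  env.camera('top');print(env.get_state()['wrist_force'].round(2))
st()"
```

```text
time: 31.95
position: [0.5507, 0.1517, 0.1323]
wrist_force: [-0.6, -0.6, -2.0]
time: 32.25
position: [0.5508, 0.1517, 0.124]
wrist_force: [0.4, 0.7, -2.6]
time: 32.45
position: [0.5508, 0.1516, 0.1201]
wrist_force: [-0.2, 0.2, -1.7]
[-0.23  0.41 -1.92]
[-0.31  0.4  -1.24]
[-0.14  0.12 -1.23]
[ 0.07 -0.55 -0.83]
t 32.65 p [0.5512 0.1517 0.1208] h -0.144 tilt [0.0001 0.    ] F [ 0.07 -0.55 -0.83] w 0.0382 g 60.8 q7 -0.22
```

```bash
python3 -m handwheel '[[[0,0,0.01,0,0,0,35],[0,0,0.005,0,0,0,35],[0,0,0,0,0,0,35]]]'|sed -n '1,2p;4p'
python3 -c "
from h import *
for i in range(6):
  env.camera('top');print(env.get_state()['wrist_force'].round(2)[2],end=' ')
st()"
```

```text
time: 32.95
position: [0.5508, 0.1517, 0.1142]
wrist_force: [0.3, -0.4, -1.4]
-1.08 -1.71 -1.69 -2.4 -1.79 -1.82 t 33.25 p [0.5512 0.1517 0.1148] h -0.144 tilt [0.0001 0.    ] F [ 0.93 -0.67 -1.82] w 0.0379 g 60.8 q7 -0.21
```

Threaded. Lowering to contact (about TCP 0.103), then 10 mm more.

```bash
python3 -m handwheel '[[[0,0,0.01,0,0,0,35],[0,0,0.01,0,0,0,35],[0,0,0.01,0,0,0,35],[0,0,0,0,0,0,35]]]'|sed -n '1,2p;4p'
python3 -m handwheel '[[[0,0,0.01,0,0,0,35],[0,0,0.01,0,0,0,35],[0,0,0.004,0,0,0,35],[0,0,0,0,0,0,35]]]'|sed -n '1,2p;4p'
python3 -c "
from h import *
for i in range(6):
  env.camera('top');print(env.get_state()['wrist_force'].round(2)[2],end=' ')
st()"
```

```text
time: 33.65
position: [0.5508, 0.1516, 0.1019]
wrist_force: [-0.1, 0.5, -2.1]
time: 34.05
position: [0.5513, 0.1517, 0.093]
wrist_force: [-0.9, -0.7, -1.0]
-0.24 -0.88 0.42 -0.18 -0.08 -0.65 t 34.35 p [0.5513 0.1517 0.0933] h -0.144 tilt [0.0004 0.0001] F [-0.33 -0.01 -0.65] w 0.0379 g 61.0 q7 -0.2
```

Release, rise clear, and check.

```bash
python3 -m handwheel '[[[0,0,0.003,0,0,0,35],[0,0,0,0,0,0,42],[0,0,0,0,0,0,48],[0,0,0,0,0,0,60],[0,0,0,0,0,0,60]]]'|sed -n '1,2p;4,6p'
python3 -m handwheel '[[[0,0,-0.02,0,0,0,60],[0,0,-0.04,0,0,0,60],[0,0,-0.06,0,0,0,60],[0,0,-0.08,0,0,0,60],[0,0,-0.08,0,0,0,60]]]'|sed -n '1,2p;4p'
python3 -m handwheel '[[[-0.1,0,-0.08,0,0,0,60],[-0.1,0,-0.02,0,0,0,60],[-0.1,0,0,0,0,0,60],[-0.1,0,0,0,0,0,60],[-0.05,0,0,0,0,0,60]]]'|sed -n '1,2p;4p'
python3 -c "
from h import *
c=snap('scene','s12');t=snap('top','t12');st()
a=cv2.imread('pics/s12.png')[195:255,265:315];b=cv2.imread('pics/t12.png')[182:242,170:220]
cv2.imwrite('pics/c10.png',np.hstack([cv2.resize(i,None,fx=8,fy=8,interpolation=cv2.INTER_CUBIC) for i in(a,b)]))
print(proj(c,[.551+.0158,.1515+.0723,.082]),proj(c,[.551+.0158,.1515+.0723,.0837]))
for n in(2,3): pass
S=[.551+.018,.1515+.082]
for z in(.0755,.082,.0885,.125): print(z,cr(proj(c,[*S,z]),265,195,8))
for z in(.0745,.082,.0895): print('tip',z,cr(proj(c,[.551+.0158,.1515+.0723,z]),265,195,8))"
```

```text
time: 34.85
position: [0.551, 0.1517, 0.0919]
wrist_force: [-0.1, 0.3, 0.4]
grip_width: 0.0513
grasp_force: 0.0
time: 35.35
position: [0.5509, 0.1516, 0.2054]
wrist_force: [1.3, -0.5, 0.4]
time: 35.85
position: [0.5245, -0.0304, 0.2444]
wrist_force: [-1.0, -0.5, 0.3]
t 35.95 p [ 0.5247 -0.0302  0.2443] h -0.152 tilt [ 0.001  -0.0022] F [-1.31  0.35  0.05] w 0.0513 g 0.0 q7 0.05
[301.09350579 239.41499101] [301.13139625 239.15807197]
0.0755 [302. 385.]
0.082 [303. 377.]
0.0885 [304. 370.]
0.125 [311. 325.]
tip 0.0745 [291. 368.]
tip 0.082 [292. 359.]
tip 0.0895 [294. 350.]
```

View pics/c10.png

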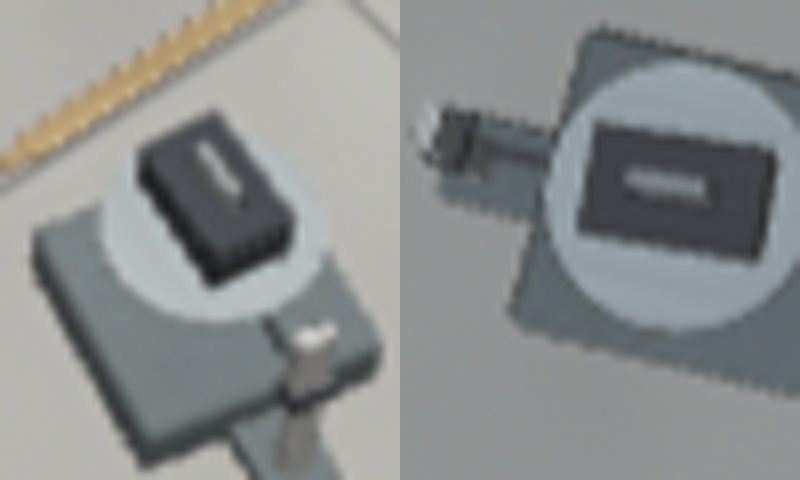

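The final view shows three plates stacked flat over the blade: scene crop (215,200), top crop (678,190). The pan is lowered and nothing else has shifted. One numeric check of pan height and rest before handing in.

```bash
python3 -m handwheel '[[[0,0,0,0,0,0,60],[0,0,0,0,0,0,60],[0,0,0,0,0,0,60],[0,0,0,0,0,0,60],[0,0,0,0,0,0,60]]]'|sed -n '1,2p'
python3 - <<'E'
from h import *
from scipy.optimize import minimize_scalar
c=snap('scene','s13'); t=np.linspace(0,2*np.pi,60)
for f in('s0','s10','s11','s12','s13'):
    c=load(f); I=c['pixels'].astype(float); roi=(274,215,309,240); x0,y0,x1,y1=roi
    b=I[y0:y1,x0:x1].mean(2)
    best=[]
    for z in np.arange(.07,.125,.001):
        pts=[[.551+.05*np.cos(a),.1515+.05*np.sin(a),z] for a in t]
        m=mask(c,pts,roi); M=cv2.GaussianBlur(m,(0,0),.5)
        k=np.ones_like(b,bool); k[:,24:]=False; k[:4,:]=True
        k=np.zeros_like(b,bool); k[8:,2:22]=True
        best.append((-np.corrcoef(M[k],b[k])[0,1],round(z,4)))
    print(f,min(best))
E
```

```text
time: 36.45
position: [0.5255, -0.0247, 0.243]
s0 (np.float64(-0.9415877579762356), np.float64(0.115))
s10 (np.float64(-0.5242949548267727), np.float64(0.103))
s11 (np.float64(-0.36117230422741015), np.float64(0.092))
s12 (np.float64(-0.21324909397747077), np.float64(0.079))
s13 (np.float64(-0.2136806426792871), np.float64(0.079))
```

Run:
```python
from h import *
t=np.linspace(0,2*np.pi,720)
def edge(f):
    I=load(f)['pixels'].astype(float).mean(2); o=[]
    for x in range(283,297,2):
        col=I[222:248,x]; g=np.diff(col); i=int(np.argmin(g)); w=np.clip(-g[max(i-2,0):i+3],0,None); o.append(222.5+(np.arange(max(i-2,0),i+3)*w).sum()/w.sum())
    return np.array(o)
def pred(z):
    c=load('s0'); P=np.array([proj(c,[.551+.05*np.cos(a),.1515+.05*np.sin(a),z]) for a in t]); lo=P[P[:,1]>P[:,1].mean()]
    lo=lo[np.argsort(lo[:,0])]; return np.interp(range(283,297,2),lo[:,0],lo[:,1])
zs=np.arange(.066,.124,.0005); T=np.array([pred(z) for z in zs])
for f in('s0','s10','s11','s12','s13'):
    e=edge(f); z=[round(1000*np.interp(-e[j],-T[:,j][::1],zs),1) if 0 else round(1000*zs[np.argmin(abs(T[:,j]-e[j]))],1) for j in range(7)]
    print(f,z,np.median(z))
```

```text
s0 [np.float64(115.0), np.float64(112.5), np.float64(113.0), np.float64(110.5), np.float64(108.0), np.float64(111.5), np.float64(113.0)] 112.5
s10 [np.float64(104.5), np.float64(104.0), np.float64(103.0), np.float64(102.5), np.float64(103.0), np.float64(103.5), np.float64(104.5)] 103.5
s11 [np.float64(95.5), np.float64(94.5), np.float64(94.0), np.float64(93.5), np.float64(94.5), np.float64(94.5), np.float64(94.0)] 94.5
s12 [np.float64(84.5), np.float64(83.5), np.float64(84.5), np.float64(84.5), np.float64(84.0), np.float64(84.0), np.float64(85.0)] 84.5
s13 [np.float64(84.5), np.float64(83.5), np.float64(84.5), np.float64(84.5), np.float64(84.0), np.float64(84.0), np.float64(85.0)] 84.5
```

The pan top is at about 84.5 mm and at rest, which puts the pointer near the band's centre (82 mm, inferred from the stop geometry). Handing in.

```bash
python3 -c "
from plant import env
print(env.job_done())"
```

```text
the job is handed in; nothing more can be done
None
```

The job is handed in: three plates lie flat over the blade, the pan is at rest with the pointer about 0.5 mm from my computed band centre, and the fourth plate is still on the sill.

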